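# Find a pendant lamp's balance point on the knife edge and set its hanging clip there

## Robot

A 6-joint arm with a two-finger parallel gripper is mounted at the origin on the work surface. World frame = base frame: x ahead of the robot, y to its left, z up, the work surface at z = 0. Lengths are in m, angles in degrees, forces in N, time in s.
With the tool pointing down it reaches from about 0.3 to 0.75 m from the base axis. Payload 8.5 kg.
Tool frame: the origin (TCP) lies at the very end of the fingers, on their centre line; the grasp point (between the pads) lies 19 mm behind it; z points along the fingers, y is the direction in which the jaws open and shut (so a half turn about z gives the same grasp; the last joint's range is limited). The gripper opens to 85 mm and grips with 20 to 120 N. Pads are 22 mm wide; open, the fingers measure 114 mm over their backs; the gripper's body (76 mm by 85 mm) begins 54 mm behind the grasp point. The pads swing forward as they close: fully open they stand 13 mm farther back than shut.
Start: joints at [59.685, 21.807, 74.336, -0, 83.858, -12.336], TCP at [0.17, 0.523, 0.231] pointing down, gripper open.
Joint ranges: [-178.18, 178.18], [-50.72, 133.34], [12.68, 142.11], [-81.47, 261.47], [9.98, 163.14], [-165.26, 165.26]. Speed limits (degrees/s): [136.94, 136.94, 180, 180, 180, 180].

## Interface

Orientations are given as a 3x3 rotation matrix whose columns are the frame's x, y, z axes.
In Python, from rig import status, vision, env gives the robot as it stands.
- The arm moves only by the tool send_rows, never from a script. Its argument "targets" is a list of rows, each a list of 7 numbers: the shift along the tool's x, y, z in units of 50 mm (1.0 is 50 mm), then the turn, a rotation vector about the tool's x, y, z in units of 8 degrees (1.0 is 8 degrees), then the finger opening in mm, from 0 to 85.4. A call has 1 to 5 rows; each row is the pose to reach, as a shift and turn from the pose commanded when the call began, along the tool's axes at that moment; what a row does not reach only later rows make up. A row lasts 1/8 s, in which the tool goes at most 62.5 mm and 10.7 degrees, less where a joint would pass 70% of its speed; a pose out of reach is approached as far as the arm can. A call with a gripper value outside its range is refused whole. The fingers move at their own pace and stop on an object; "grip_force" is the grip in N (left out, the last holds). Time passes only in rows, so rows that repeat a pose let the fingers close. It gives the time, the measured TCP pose, the force and the opening at its end, in the units of the state.
- status.observe(): the state, without advancing time (a new reading comes with each control period).
- vision.get_image(name): name is "scene" or "top" or "wrist"; returns (picture, depth): 400x640x3 uint8, red, green, blue; 400x640 float32, m along the optical axis (not along the pixel's ray), 0 where there is no reading.
- vision.camera_model(name): a dict with "camera_matrix" (3x3 intrinsics, pixels), "dist" ([k1, k2, p1, p2, k3] as OpenCV has them; the pictures are not rectified), "view" (4x4, takes a point from world to camera coordinates); the wrist camera has in their place "T_tool_cam" (4x4, takes a point from camera to tool coordinates, whose origin is the TCP and whose axes are the flange's). Camera axes: x right, y down, z forward; pixel columns grow to the right and rows downward; lengths in m; the calibration is good to about 2 mm. A picture is of the moment at which its call begins: read the wrist's pose just before it. camera_model takes no time and is no camera call.
- env.close_job(): hands the job in, once; it reports no verdict.
Trained networks look in the newest picture that a camera, given by its name, has taken for a name from the list of things; names that differ only in an ending like _2 or _b are one class to them, and where a whole thing is asked for, a point or a joint stands for the part that bears it (a point fixed in the world has none). Each returns a list of dicts, best first, with "p" (0 to 1); they miss things now and then, are a little off and sometimes report something else, mostly with a low value. They report only what shows in the picture. A call takes as long as a camera call. They do not tell look-alikes from the thing itself.
- vision.masks_of(camera, label): "pixels" (400x640 bool, what is visible of it) and "extent" ([left, top, right, bottom] in pixels, round what is visible of it).
The state is a dict: "time_s": time; "q": joint angles; "qvel": joint speeds; "joint_efforts": joint torques, N m; "position": TCP position; "tool_rot": TCP orientation; "ft_force": force on the tool from outside, world axes, zero at the start; "wrist_torque": the same for the moment, N m; "grip_width": finger opening in m.
Only numpy, scipy, OpenCV 4.12 (cv2) and the standard library are available. Lean on these libraries where they do the work, as an engineer would, in place of code of your own. Each camera call takes 0.05 s, during which the arm holds its last target.

## Task

Slide the linear lamp along the knife edge of the balancing stand, without lifting it off the stand, until it balances level with nothing touching it. Then mark that balance point: press the loose hanging clip squarely and fully down onto the lamp right above the knife edge, leaving the lamp still balanced level. Never load the edge with more than 18 N in all (the lamp's diffuser marks), and leave the other things on the bench where they are.

Things in the scene. Friction and masses are not known exactly. Their poses are not given: they have to be found in the camera images.
- knife_top (a point): middle of the knife edge's top, 81 to 89 mm above the bench (screw feet), in the middle of the fixed balancing stand; z up. The lamp lies along y; the blunt, rubber-bedded steel edge runs along x (42 mm), 6 mm wide in y: the lamp rests level if its balance point is within about 2 mm of the middle, else it tips, after rocking a second. Guide pins (6 mm, at x = +-24, y = 0) end 8 mm above the edge
- stand: the balancing stand, origin 80 mm below knife_top under the base plate, same axes: base plate 108 x 290 x 10 mm (x, y, z) on screw feet. Under the lamp at y = +-120 mm stand rubber-capped catch posts, 18 mm in diameter, tops 13 mm below the edge, that stop the lamp at about 6 degrees of tilt either way
- lamp_mid (a point): centre of the linear lamp, a straight aluminium bar 30 wide (x), 420 long (y), 25 mm high (z), 5.3 to 6.5 N in weight, flat top and sides, diffuser beneath. It lies loose across the edge between the pins, y within 0.1 rad of the stand's. A heavy driver is sealed inside at an unknown place: the balance point is 18 to 68 mm from this point towards the socket (+y) end
- lamp_socket_end (a point): centre of the lamp's +y end face, 210 mm from lamp_mid; a round black socket, 15 mm in diameter, stands out 16 mm. At the start this end is tipped down on its catch post, as the balance point lies 10 to 90 mm on this side of the edge: the lamp must slide towards its plain end by that much
- lamp_plain_end (a point): centre of the lamp's -y end face, a plain grey cap; 210 mm from lamp_mid
- clip_lug (a point): centre of the lug of the loose steel hanging clip (55 g), which stands upright on the bench at the start, this point 40 mm up. The lug is a flat-sided block 12 thick (x), 22 wide (y), 46 mm high, with a brass-lined hole, on a saddle 43 wide (49 over the flared feet), 24 mm long (y). Fully down on the level lamp, this point is 38.5 mm above lamp_mid
- clip_roof (a point): middle of the underside of the clip's saddle roof, 26 mm below clip_lug and 14 mm above the feet; this face must lie on the lamp's top. Spring tongues inside the legs, 28.4 mm apart with a flared mouth (33 mm), grip the lamp's sides: pushing it on takes about 1 to 5 N from 12 mm above home until the roof stops. The clip's y axis goes along the lamp, either way round
Things that resemble listed ones, but are neither listed nor needed, are in the scene too. Of the things shaped like the part that bears clip_lug, the bare steel one is meant.

How it is judged:
By the outcome, as a careful person would: the job done as asked, in the order asked, and still so for the second after the job is handed in, with the robot touching nothing.
It also fails if it takes over 72 s, if anything falls off the work surface, if the arm or the gripper's body presses on something with over 40 N, if the wrist force passes 120 N, or if a joint passes its speed limit or range.

## Working session

There is one attempt and no reset: what is moved stays moved. The work goes in short steps, Python scripts to look and compute and a tool call to move; the robot and the scene stay as the last step left them, time stands still between calls to the robot, and variables do not carry over. Pictures are saved under pics/ and viewed, and the job is handed in when it is done.

Besides the shell and the picture viewer there is one more tool, called after ">>>" as name(argument=value, ...), one argument or row to a line, values as JSON. send_rows: Moves the arm, as the interface text tells. Its arguments: {"type":"object","properties":{"targets":{"type":"array","items":{"type":"array","items":{"type":"number"}}},"grip_force":{"type":"number"}},"required":["targets"]}

```bash
ls -la; mkdir -p pics; cat > h.py <<'E'
import numpy as np, cv2
from rig import status, vision, env
def grab(n):
    s=status.observe(); im,d=vision.get_image(n); m=vision.camera_model(n)
    K=np.array(m["camera_matrix"]);D=np.array(m["dist"])
    if n=="wrist":
        T=np.eye(4);T[:3,:3]=np.array(s["tool_rot"]);T[:3,3]=s["position"]
        c2w=T@np.array(m["T_tool_cam"])
    else: c2w=np.linalg.inv(np.array(m["view"]))
    return im,d,K,D,c2w
def cloud(d,K,D,c2w):
    h,w=d.shape;u,v=np.meshgrid(np.arange(w),np.arange(h))
    p=cv2.undistortPoints(np.stack([u,v],-1).reshape(-1,1,2).astype(np.float64),K,D).reshape(h,w,2)
    P=np.dstack([p[...,0]*d,p[...,1]*d,d])
    W=P@c2w[:3,:3].T+c2w[:3,3]; W[d<=0]=np.nan
    return W
def save(im,n): cv2.imwrite("pics/"+n,cv2.cvtColor(im,cv2.COLOR_RGB2BGR))
def proj(p,K,D,c2w):
    w2c=np.linalg.inv(c2w);r,_=cv2.Rodrigues(w2c[:3,:3])
    return cv2.projectPoints(np.array(p,float).reshape(-1,1,3),r,w2c[:3,3],K,D)[0].reshape(-1,2)
E
python3 - <<'E'
from h import *
for n in ("scene","top","wrist"):
    im,d,K,D,c=grab(n); save(im,n+"0.png"); print(n,c[:3,3].round(3),c[:3,2].round(2))
    np.savez("pics/"+n+"0.npz",im=im,d=d,K=K,D=D,c=c)
    for l in ("lamp_mid","clip_lug","stand"):
        for r in vision.masks_of(n,l): print(n,l,round(r["p"],2),r["extent"])
print(status.observe())
E
```

```text
total 12
drwxr-xr-x  3 agent agent 4096 Dec  7 03:57 .
drwxr-xr-x 23 root  root  4096 Dec  7 03:57 ..
drwxr-xr-x  2 agent agent 4096 Dec  7 03:57 pics
scene [1.135 0.688 0.992] [-0.5  -0.53 -0.69]
scene lamp_mid 0.85 [236.0, 132.9, 367.3, 228.2]
scene clip_lug 0.81 [394.9, 245.8, 413.7, 272.1]
scene clip_lug 0.79 [427.9, 259.0, 442.4, 290.4]
scene stand 0.69 [244.1, 161.7, 343.2, 235.9]
top [0.39  0.043 1.074] [ 0.1  -0.03 -0.99]
top lamp_mid 0.79 [260.2, 177.0, 442.3, 206.1]
top clip_lug 0.75 [184.9, 212.7, 196.7, 234.3]
top clip_lug 0.68 [209.3, 205.3, 225.8, 222.5]
top stand 0.6 [296.7, 169.7, 408.2, 220.8]
wrist [0.101 0.546 0.374] [ 0.27 -0.09 -0.96]
{'time_s': 0.6, 'q': array([ 5.96832866e+01,  2.18087021e+01,  7.43364279e+01, -3.72561862e-04,
        8.38580633e+01, -1.23372137e+01]), 'qvel': array([-0.06561763,  0.01559885,  0.04899328,  0.02136363,  0.0273602 ,
       -0.02792452]), 'joint_efforts': array([-2.92365039e-04, -4.48154640e+01, -2.31403220e+01, -1.06929326e-04,
        5.65264199e-04, -2.80555270e-05]), 'position': array([0.1697784 , 0.52311808, 0.23129911]), 'tool_rot': array([[-9.51167236e-01,  3.08676026e-01, -2.25518782e-05],
       [ 3.08676026e-01,  9.51167235e-01, -5.13748680e-05],
       [ 5.59241757e-06, -5.58273153e-05, -9.99999998e-01]]), 'ft_force': array([ 0.66254183,  0.48651486, -0.40077427]), 'wrist_torque': array([ 0.0330409 , -0.0232539 ,  0.03615041]), 'grip_width': 0.08558808361844891}
```

View pics/scene0.png

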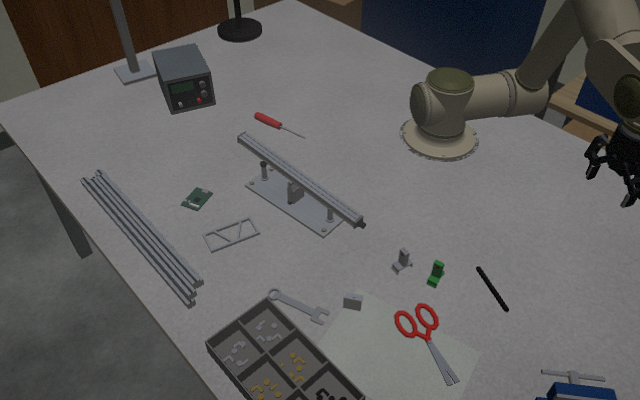

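View pics/top0.png

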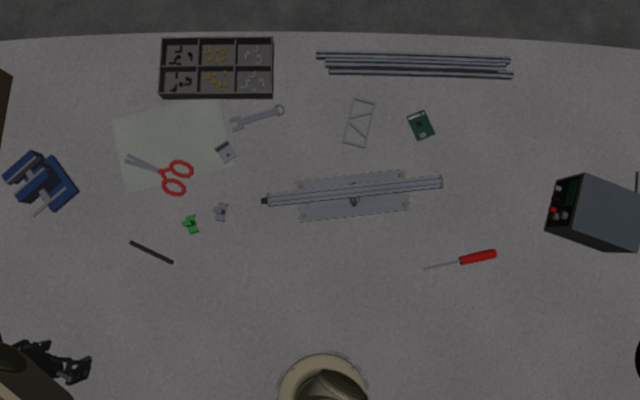

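View pics/wrist0.png

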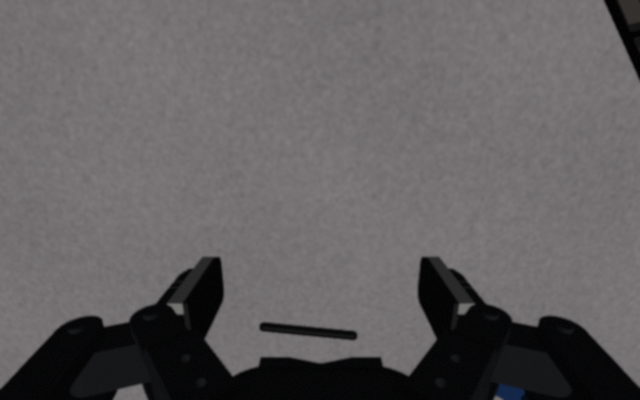

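```bash
python3 - <<'E'
import numpy as np,cv2
a=np.load("pics/scene0.npz")["im"][220:310,370:470]
b=np.load("pics/top0.npz")["im"][190:250,170:240]
a=cv2.resize(a,(500,450),interpolation=cv2.INTER_CUBIC);b=cv2.resize(b,(300,257),interpolation=cv2.INTER_CUBIC)
o=np.zeros((450,800,3),np.uint8);o[:,:500]=a;o[:257,500:]=b
cv2.imwrite("pics/crop0.png",o[...,::-1])
E
```

```text
(no output)
```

View pics/crop0.png

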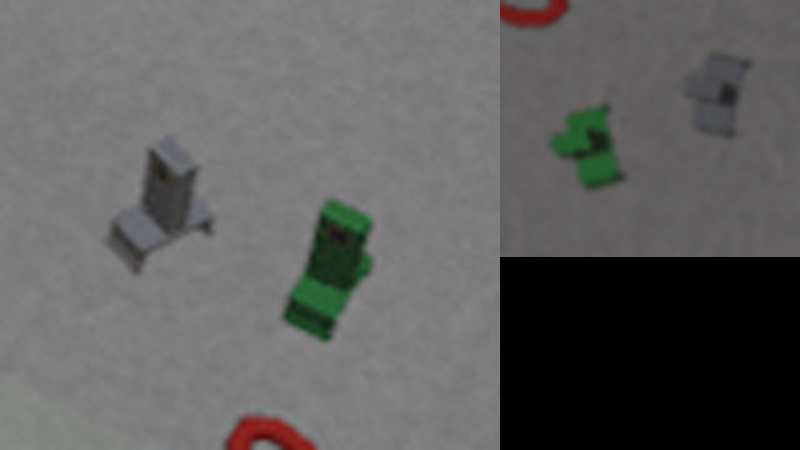

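Candidates for the clip are the bare steel one at scene (404,259) / top (221,211) and a green painted one at scene (436,273) / top (190,224). The small steel block at scene (353,302) has a different shape. The crop shows the bare steel one clearly, so I'm choosing it. The lamp-like rods at scene (140,235) are not on the stand, so the lamp is the bar at scene (300,180). Next I measure.

```bash
cat >> h.py <<'E'
def best(cam,label,near=None):
    r=vision.masks_of(cam,label)
    return r
E
python3 - <<'E'
from h import *
for n in ("top","scene"):
    im,d,K,D,c=grab(n); W=cloud(d,K,D,c)
    z=W[...,2]
    # bench check
    print(n,"valid",(d>0).mean())
    tb=z[230:300,230:600] if n=="top" else z[290:310,300:340]
    print("bench z",np.nanmedian(tb),np.nanstd(tb))
    for l in ("lamp_mid","clip_lug","stand"):
        for i,r in enumerate(vision.masks_of(n,l)):
            m=r["pixels"]; P=W[m]; P=P[np.isfinite(P[:,0])]
            print(l,i,round(r["p"],2),r["extent"],len(P),np.percentile(P,[2,50,98],axis=0).round(4).tolist())
            np.savez(f"pics/{n}_{l}_{i}.npz",m=m)
    np.savez("pics/"+n+"0.npz",im=im,d=d,K=K,D=D,c=c,W=W)
E
```

```text
top valid 0.9961015625
bench z -0.0008262557057681086 0.01429076542668296
lamp_mid 0 0.61 [262.0, 176.4, 442.9, 204.5] 2287 [[0.4877, -0.271, 0.084], [0.5157, -0.0756, 0.1083], [0.5434, 0.1288, 0.1294]]
clip_lug 0 0.74 [182.3, 215.1, 195.4, 233.9] 190 [[0.4184, 0.3206, 0.0045], [0.4388, 0.3317, 0.0178], [0.4616, 0.3482, 0.0635]]
clip_lug 1 0.59 [212.4, 201.4, 224.7, 222.4] 193 [[0.4514, 0.2453, 0.0005], [0.4716, 0.2583, 0.0172], [0.4966, 0.2731, 0.0647]]
stand 0 0.59 [293.9, 167.2, 408.6, 221.9] 3085 [[0.4564, -0.2186, 0.0098], [0.4978, -0.0802, 0.014], [0.5767, 0.0552, 0.0644]]
scene valid 0.99606640625
bench z 0.0007040201857522188 0.002901318447951248
lamp_mid 0 0.78 [234.6, 131.8, 366.1, 225.6] 2202 [[0.4807, -0.2757, 0.0027], [0.5225, -0.0507, 0.1025], [0.5523, 0.1357, 0.1299]]
clip_lug 0 0.71 [427.0, 259.1, 443.4, 288.6] 302 [[0.4251, 0.3204, 0.0001], [0.4499, 0.338, 0.0229], [0.4674, 0.3494, 0.0655]]
clip_lug 1 0.66 [393.2, 248.7, 412.7, 271.8] 238 [[0.458, 0.2461, 0.0066], [0.4819, 0.2604, 0.0277], [0.4987, 0.2707, 0.0652]]
stand 0 0.76 [244.4, 159.7, 345.0, 236.7] 2751 [[0.4875, -0.215, 0.0082], [0.5372, -0.0711, 0.0154], [0.5822, 0.0621, 0.0715]]
```

```bash
cat >> h.py <<'E'
def lampfit(W,verbose=True):
    P=W.reshape(-1,3);P=P[np.isfinite(P[:,0])]
    P=P[(P[:,0]>.45)&(P[:,0]<.6)&(P[:,1]>-.36)&(P[:,1]<.2)&(P[:,2]>.078)]
    A=np.c_[P[:,1],np.ones(len(P))]
    for _ in range(3):
        k=np.linalg.lstsq(A,P[:,2],rcond=None)[0]; r=P[:,2]-A@k
        P=P[np.abs(r)<.005] if _==2 else P[(r>-.006)];A=np.c_[P[:,1],np.ones(len(P))]
    kz=np.linalg.lstsq(A,P[:,2],rcond=None)[0]; 
    # x edges per y bin
    ys=np.arange(np.percentile(P[:,1],1)+.01,np.percentile(P[:,1],99)-.03,.012);c=[];w=[]
    for y in ys:
        q=P[np.abs(P[:,1]-y)<.008]
        if len(q)>5: c.append((y,(q[:,0].min()+q[:,0].max())/2));w.append(np.ptp(q[:,0]))
    c=np.array(c);kx=np.polyfit(c[:,0],c[:,1],1)
    if verbose: print("pts",len(P),"z slope deg",np.degrees(np.arctan(kz[0])).round(2),"z0",kz[1].round(4),"x=%.4f*y+%.4f"%tuple(kx),"w",np.median(w).round(4),"y",np.percentile(P[:,1],[0,.3,1,99,99.7,100]).round(4))
    return kz,kx,P
E
python3 - <<'E'
from h import *
Ws=[]
for n in ("top","scene"):
    f=np.load("pics/"+n+"0.npz");W=f["W"];Ws.append(W.reshape(-1,3))
    print(n);kz,kx,P=lampfit(W)
    P=W.reshape(-1,3);P=P[np.isfinite(P[:,0])]
    # stand plate
    Q=P[(P[:,0]>.42)&(P[:,0]<.62)&(P[:,1]>-.27)&(P[:,1]<.12)&(P[:,2]>.007)&(P[:,2]<.03)]
    r=cv2.minAreaRect(Q[:,:2].astype(np.float32)*1000);print("plate",r,np.median(Q[:,2]))
    # remaining mid-height
    Q=P[(P[:,0]>.42)&(P[:,0]<.62)&(P[:,1]>-.27)&(P[:,1]<.12)&(P[:,2]>.035)&(P[:,2]<.085)]
    print("mid pts",len(Q)); 
    for q in Q[np.argsort(Q[:,1])][::max(1,len(Q)//25)]: print(q.round(3),end=" ")
    print()
    Q=P[(P[:,0]>.44)&(P[:,0]<.51)&(P[:,1]>.23)&(P[:,1]<.29)]
    T=Q[Q[:,2]>.045]; print("lug",len(T),T.mean(0),T[:,2].max(),cv2.minAreaRect(T[:,:2].astype(np.float32)*1000))
    T=Q[Q[:,2]>.058]; print("lugtop",len(T),T.mean(0),cv2.minAreaRect(T[:,:2].astype(np.float32)*1000))
    T=Q[(Q[:,2]>.011)&(Q[:,2]<.03)]; print("saddle",len(T),T.mean(0),cv2.minAreaRect(T[:,:2].astype(np.float32)*1000))
E
```

```text
top
pts 2245 z slope deg -5.98 z0 0.1006 x=-0.0987*y+0.5091 w 0.0292 y [-0.2804 -0.2788 -0.2759  0.1335  0.1435  0.1484]
plate ((516.326171875, -81.27294921875), (108.60164642333984, 288.4052429199219), 6.533992767333984) 0.0139802888595294
mid pts 71
[ 0.503 -0.094  0.059] [ 0.498 -0.094  0.06 ] [ 0.505 -0.091  0.065] [ 0.499 -0.09   0.069] [ 0.49  -0.086  0.042] [ 0.5   -0.086  0.084] [ 0.49  -0.086  0.066] [ 0.5   -0.084  0.083] [ 0.495 -0.083  0.085] [ 0.491 -0.082  0.052] [ 0.491 -0.082  0.076] [ 0.537 -0.081  0.084] [ 0.503 -0.081  0.083] [ 0.495 -0.081  0.084] [ 0.498 -0.081  0.085] [ 0.499 -0.079  0.076] [ 0.537 -0.079  0.083] [ 0.495 -0.079  0.063] [ 0.497 -0.078  0.069] [ 0.54  -0.077  0.064] [ 0.5   -0.076  0.065] [ 0.502 -0.076  0.067] [ 0.498 -0.074  0.056] [ 0.495 -0.074  0.06 ] [ 0.497 -0.073  0.042] [ 0.499 -0.073  0.048] [ 0.501 -0.072  0.053] [0.493 0.011 0.084] [0.491 0.035 0.08 ] [0.489 0.057 0.078] [0.487 0.079 0.075] [0.486 0.083 0.084] [0.486 0.088 0.083] [0.484 0.103 0.077] [0.484 0.107 0.082] [0.483 0.112 0.085] 
lug 52 [0.47255701 0.25844191 0.06091699] 0.06
[... 993 characters left out ...]
[ 0.531 -0.068  0.043] [ 0.532 -0.062  0.084] [0.525 0.004 0.077] [0.524 0.033 0.08 ] [0.509 0.039 0.045] [0.506 0.043 0.035] [0.521 0.051 0.074] [0.521 0.068 0.084] [0.519 0.081 0.071] [0.518 0.094 0.073] [0.516 0.106 0.07 ] [0.517 0.117 0.073] 
lug 86 [0.47880836 0.25951762 0.05794868] 0.06655576423267084 ((476.8631896972656, 257.7483825683594), (27.04875946044922, 13.755918502807617), 78.53656768798828)
lugtop 51 [0.47770151 0.25939576 0.06259749] ((477.24267578125, 258.9321594238281), (25.067752838134766, 13.267736434936523), 74.1004867553711)
saddle 130 [0.48304677 0.25970672 0.0182719 ] ((478.09759521484375, 258.20928955078125), (27.22731590270996, 43.62652587890625), 75.8384017944336)
```

```bash
python3 - <<'E'
import numpy as np,cv2
a=np.load("pics/scene0.npz")["im"][125:245,230:380]
b=np.load("pics/top0.npz")["im"][160:230,250:450]
a=cv2.resize(a,(750,600),interpolation=cv2.INTER_CUBIC);b=cv2.resize(b,(800,280),interpolation=cv2.INTER_CUBIC)
cv2.imwrite("pics/crop1.png",a[...,::-1]);cv2.imwrite("pics/crop2.png",b[...,::-1])
E
```

```text
(no output)
```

View pics/crop1.png

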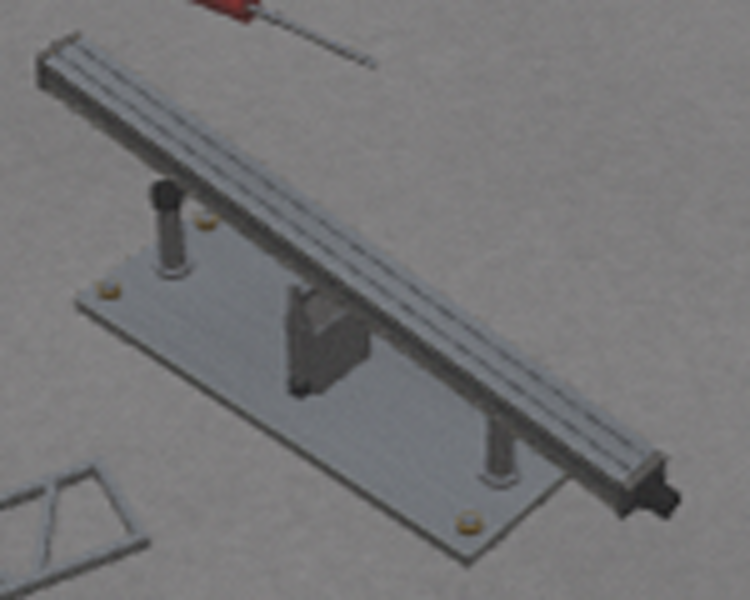

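View pics/crop2.png

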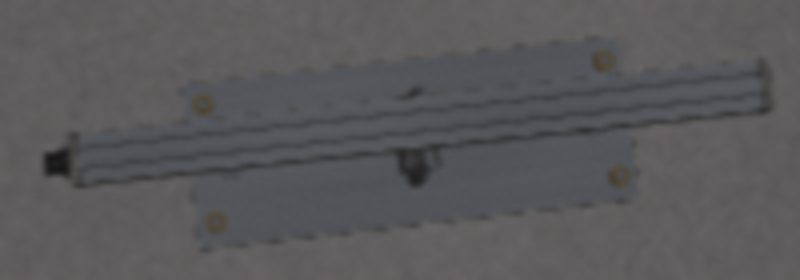

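The scene crop shows the lamp tipped with its socket (665,495 in the crop) on the near post. The top crop shows the knife and pins near (412,160). Stand centre is ≈ (0.516,-0.081), knife top z≈0.084 and yaw ≈6°. The lamp must slide about 26–76 mm. I'll grip its sides near the +105 mm side, measure the moment with the wrist sensor, and slide along the lamp's own axis.

```bash
cat >> h.py <<'E'
from scipy.spatial.transform import Rotation as R_
def plan(p,yaw=None):
    """goal TCP world p, tool y-axis yaw deg (tool z down): units for send_rows"""
    s=status.observe();R=np.array(s["tool_rot"]);d=R.T@(np.array(p)-s["position"])/.05
    if yaw is None: G=R
    else:
        a=np.radians(yaw);y=np.array([np.cos(a),np.sin(a),0]);z=np.array([0,0,-1.]);G=np.c_[np.cross(y,z),y,z]
    rv=np.degrees(R_.from_matrix(R.T@G).as_rotvec())/8
    print("shift",d.round(3),"rot",rv.round(3),"t",s["time_s"],"pos",s["position"].round(4),"F",s["ft_force"].round(2),"w",round(s["grip_width"],4))
def ft(n=8,cam="top"):
    F=[];T=[]
    for i in range(n):
        s=status.observe();F.append(s["ft_force"]);T.append(s["wrist_torque"])
        if i<n-1: vision.get_image(cam)
    F=np.array(F);T=np.array(T);print("F",F.mean(0).round(3),"sd",F.std(0).round(3),"T",T.mean(0).round(4),"sd",T.std(0).round(4),"pos",s["position"].round(4),"t",s["time_s"],"w",round(s["grip_width"],4));return F.mean(0),T.mean(0),s
E
python3 - <<'E'
from h import *
plan([.507,.0235,.2],5.6)
E
```

```text
shift [-9.5   -7.422  0.626] rot [-0.    -0.     8.302] t 1.0 pos [0.1698 0.5231 0.2313] F [-0.01  0.36  0.22] w 0.0855
```

>>> send_rows(
  targets=[
    [-0.9, -0.7, 0, 0, 0, 0.9, 85],
    [-1.9, -1.5, 0, 0, 0, 2.0, 85],
    [-2.9, -2.3, 0, 0, 0, 3.1, 85],
    [-3.9, -3.1, 0, 0, 0, 4.2, 85],
    [-4.8, -3.8, 0, 0, 0, 5.2, 60],
  ],
  grip_force=20,
)

```text
time_s: 1.62
position: [0.3402, 0.2666, 0.2316]
tool_rot: [[-0.502, 0.865, 0.001], [0.865, 0.502, 0.0], [-0.0, 0.001, -1.0]]
ft_force: [1.0, 1.4, 0.4]
grip_width: 0.069
```

```bash
python3 - <<'E'
from h import *
plan([.507,.0235,.2],5.6)
E
```

```text
shift [-5.88   0.442  0.633] rot [ 6.00e-03 -1.00e-03  3.07e+00] t 1.625 pos [0.3402 0.2666 0.2316] F [1.04 1.44 0.44] w 0.069
```

>>> send_rows(
  targets=[
    [-1.1, 0.1, 0, 0, 0, 0.8, 60],
    [-2.3, 0.2, 0.1, 0, 0, 1.7, 60],
    [-3.5, 0.3, 0.3, 0, 0, 2.6, 60],
    [-4.7, 0.4, 0.5, 0, 0, 3.07, 60],
    [-5.7, 0.44, 0.63, 0, 0, 3.07, 60],
  ],
)

```text
time_s: 2.25
position: [0.5037, 0.0316, 0.1994]
tool_rot: [[-0.1, 0.995, -0.0], [0.995, 0.1, 0.0], [0.0, -0.0, -1.0]]
ft_force: [0.1, 0.1, -0.1]
grip_width: 0.06
```

```bash
python3 - <<'E'
from h import *
im,d,K,D,c=grab("wrist");save(im,"w1.png");W=cloud(d,K,D,c)
np.savez("pics/w1.npz",im=im,d=d,W=W,K=K,D=D,c=c)
lampfit(W)
im,d,K,D,c=grab("top");save(im,"t1.png")
plan([.507,.0235,.2],5.6)
E
```

```text
Traceback (most recent call last):
  File "h.py", line 37, in lampfit
    c=np.array(c);kx=np.polyfit(c[:,0],c[:,1],1)
                                ~^^^^^
IndexError: too many indices for array: array is 1-dimensional, but 2 were indexed
```

View pics/w1.png

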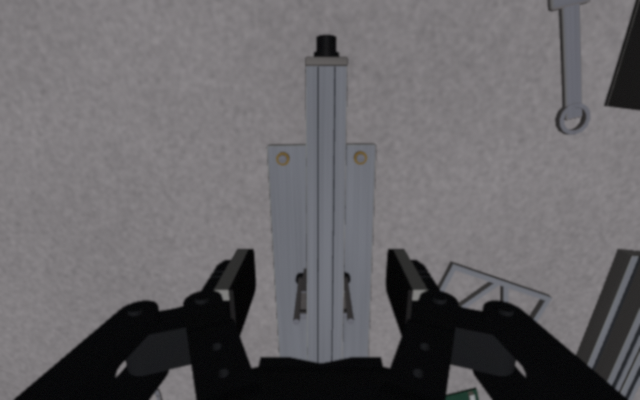

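```bash
python3 - <<'E'
from h import *
f=np.load("pics/w1.npz");W=f["W"]
P=W.reshape(-1,3);P=P[np.isfinite(P[:,0])]
Q=P[(P[:,0]>.47)&(P[:,0]<.56)&(P[:,1]>-.1)&(P[:,1]<.16)&(P[:,2]>.07)&(P[:,2]<.125)]
k=np.polyfit(Q[:,1],Q[:,2],1);print("z slope",np.degrees(np.arctan(k[0])),k)
for _ in range(4):
    q=Q[np.abs(Q[:,2]-np.polyval(k,Q[:,1]))<.004];k=np.polyfit(q[:,1],q[:,2],1)
print("z slope",np.degrees(np.arctan(k[0])),k,q[:,1].min(),q[:,1].max())
c=[]
for y in np.arange(-.02,.13,.01):
    r=q[np.abs(q[:,1]-y)<.005]
    if len(r)>5:c.append((y,(r[:,0].min()+r[:,0].max())/2,np.ptp(r[:,0])))
c=np.array(c);kx=np.polyfit(c[:,0],c[:,1],1);print("x",kx,np.median(c[:,2]),c[0],c[-1])
print("x at .0235",np.polyval(kx,.0235),"ztop",np.polyval(k,.0235))
plan([np.polyval(kx,.0235),.0235,.09],np.degrees(np.arctan(-kx[0])))
# plate
S=P[(P[:,0]>.42)&(P[:,0]<.62)&(P[:,1]>-.1)&(P[:,1]<.12)&(P[:,2]>.007)&(P[:,2]<.03)]
for a in (.0,.02,.04):
    r=S[np.abs(S[:,1]-a)<.006]; print(a,r[:,0].min(),r[:,0].max())
print("plate ymax",S[:,1].max(),np.median(S[:,2]))
E
```

```text
z slope -5.145084054062547 [-0.09004081  0.10029776]
z slope -6.0194472910708 [-0.10544742  0.10182185] -0.0999989687130526 0.14976276770815575
x [-0.09670396  0.51124027] 0.03023136366487733 [-0.02        0.51320139  0.02959857] [0.12       0.49980647 0.03016601]
x at .0235 0.5089677273496599 ztop 0.09934383506049249
shift [-0.08   0.046  2.169] rot [0.002 0.014 0.013] t 2.3 pos [0.5062 0.0275 0.1984] F [ 2.39 -3.51 -1.23] w 0.0602
0.0 0.45530699815029313 0.5631987095270913
0.02 0.45308467889515014 0.5614260822332909
0.04 0.4496949041332108 0.5594734303137414
plate ymax 0.06919093190955503 0.014997262765265085
```

>>> send_rows(
  targets=[
    [-0.03, 0.05, 0.6, 0, 0, 0, 60],
    [-0.06, 0.05, 1.3, 0, 0, 0, 60],
    [-0.08, 0.05, 2.0, 0, 0, 0, 60],
    [-0.08, 0.05, 2.37, 0, 0, 0, 50],
    [-0.08, 0.05, 2.37, 0, 0, 0, 40],
  ],
)

```text
time_s: 2.92
position: [0.505, 0.0301, 0.0805]
tool_rot: [[-0.102, 0.995, -0.003], [0.995, 0.102, 0.0], [0.001, -0.002, -1.0]]
ft_force: [1.2, -0.6, 0.2]
grip_width: 0.0401
```

```bash
python3 - <<'E'
from h import *
im,d,K,D,c=grab("wrist");save(im,"w2.png")
ft(10,"scene")
E
```

```text
F [ 0.019 -0.194  0.161] sd [0.557 0.432 0.501] T [ 0.0089 -0.0098  0.0028] sd [0.0362 0.0224 0.0301] pos [0.5057 0.03   0.0816] t 3.425 w 0.0401
```

View pics/w2.png

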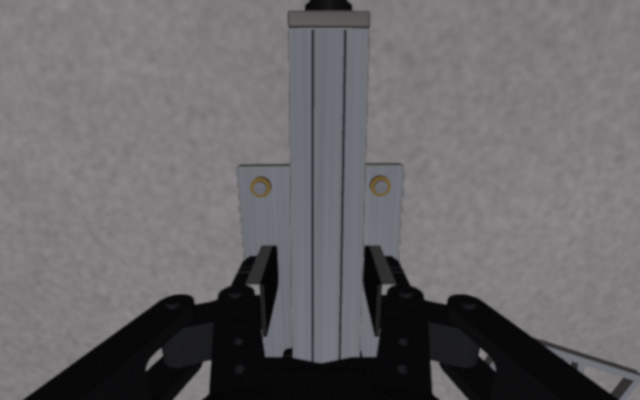

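>>> send_rows(
  targets=[
    [0, 0.05, 0, 0, 0, 0, 40],
    [0, 0.05, 0, 0, 0, 0, 40],
    [0, 0.05, 0, 0, 0, 0, 34],
    [0, 0.05, 0, 0, 0, 0, 32],
    [0, 0.05, 0, 0, 0, 0, 32],
  ],
)

```text
time_s: 4.05
position: [0.508, 0.0302, 0.0813]
tool_rot: [[-0.102, 0.995, -0.0], [0.995, 0.102, 0.0], [0.0, -0.0, -1.0]]
ft_force: [-0.4, 0.9, 0.3]
grip_width: 0.0319
```

```bash
python3 - <<'E'
from h import *
im,d,K,D,c=grab("wrist");save(im[200:400,160:480].repeat(2,0).repeat(2,1),"w3.png")
ft(6,"scene")
E
```

```text
F [ 0.212 -0.253  0.085] sd [0.375 0.604 0.422] T [0.0117 0.0221 0.0021] sd [0.0282 0.0227 0.0278] pos [0.508  0.0302 0.0813] t 4.35 w 0.0323
```

View pics/w3.png

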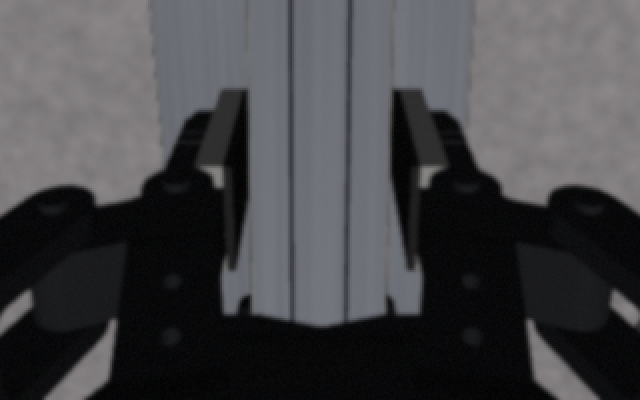

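>>> send_rows(
  targets=[
    [0, 0, 0, 0, 0, 0, 27],
    [0, 0, 0, 0, 0, 0, 27],
    [0, 0, 0, 0, 0, 0, 27],
    [0, 0, -0.04, 0, 0, 0, 27],
    [0, 0, -0.08, 0, 0, 0, 27],
  ],
  grip_force=20,
)

```text
time_s: 4.97
position: [0.5076, 0.0303, 0.0849]
tool_rot: [[-0.102, 0.995, -0.001], [0.995, 0.102, 0.0], [0.0, -0.001, -1.0]]
ft_force: [-0.2, -0.9, -4.4]
grip_width: 0.0294
```

```bash
python3 - <<'E'
from h import *
F,T,s=ft(12,"top")
im,d,K,D,c=grab("top"); lampfit(cloud(d,K,D,c))
E
```

```text
F [-0.686 -0.169 -4.528] sd [0.536 0.436 0.444] T [ 0.198   0.1418 -0.0908] sd [0.0477 0.0433 0.0328] pos [0.508  0.0303 0.0853] t 5.525 w 0.0294
pts 347 z slope deg 31.64 z0 0.3831 x=-0.3219*y+0.4988 w 0.0596 y [-0.0408 -0.0406 -0.0399  0.0692  0.0707  0.0708]
```

>>> send_rows(
  targets=[
    [0, 0, 0.04, 0, 0, 0, 27],
    [0, 0, 0.07, 0, 0, 0, 27],
    [0, 0, 0.07, 0, 0, 0, 27],
  ],
)

```text
time_s: 5.95
position: [0.5081, 0.0305, 0.0819]
tool_rot: [[-0.102, 0.995, 0.0], [0.995, 0.102, 0.0], [0.0, 0.0, -1.0]]
ft_force: [-1.1, 3.3, -1.3]
grip_width: 0.0296
```

```bash
python3 - <<'E'
from h import *
ft(5,"top")
im,d,K,D,c=grab("scene"); W=cloud(d,K,D,c);save(im[110:260,220:400].repeat(4,0).repeat(4,1),"s4.png")
E
```

```text
F [-0.989  4.228 -0.887] sd [0.575 0.508 0.511] T [ 0.4232  0.1254 -0.0436] sd [0.0355 0.0296 0.0373] pos [0.5082 0.0304 0.0819] t 6.15 w 0.0297
```

View pics/s4.png

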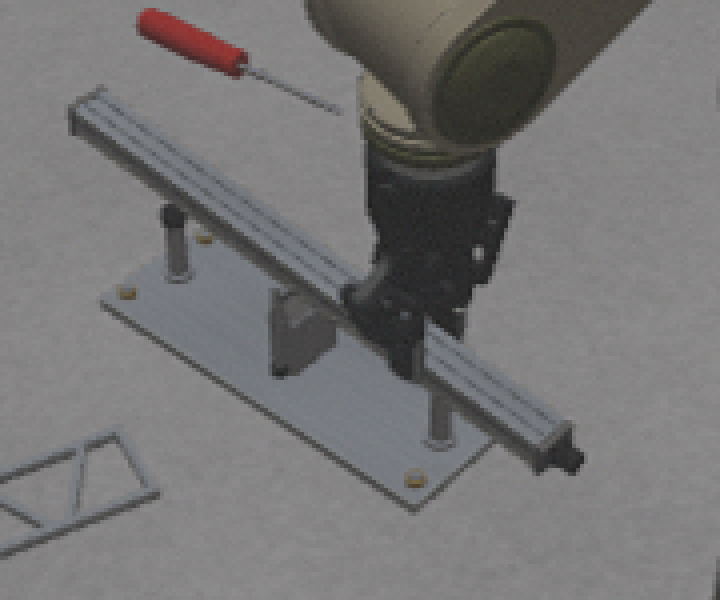

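>>> send_rows(
  targets=[
    [-0.12, 0, -0.013, 0, 0, 0, 27],
    [-0.25, 0, -0.026, 0, 0, 0, 27],
    [-0.38, 0, -0.04, 0, 0, 0, 27],
    [-0.5, 0, -0.053, 0, 0, 0, 27],
  ],
)

```text
time_s: 6.7
position: [0.5107, 0.0049, 0.0846]
tool_rot: [[-0.102, 0.995, 0.0], [0.995, 0.102, 0.0], [0.0, 0.0, -1.0]]
ft_force: [-0.1, 4.6, 0.2]
grip_width: 0.0292
```

```bash
python3 - <<'E'
from h import *
ft(4,"top")
E
```

```text
F [-0.125  0.955 -0.165] sd [0.182 2.714 0.387] T [ 0.0044  0.0539 -0.008 ] sd [0.4509 0.0437 0.0449] pos [0.5109 0.0044 0.0846] t 6.85 w 0.0292
```

>>> send_rows(
  targets=[
    [-0.12, 0, -0.013, 0, 0, 0, 27],
    [-0.25, 0, -0.026, 0, 0, 0, 27],
    [-0.38, 0, -0.04, 0, 0, 0, 27],
    [-0.46, 0, -0.048, 0, 0, 0, 27],
  ],
)

```text
time_s: 7.35
position: [0.5129, -0.0175, 0.087]
tool_rot: [[-0.102, 0.995, -0.0], [0.995, 0.102, 0.001], [0.001, 0.0, -1.0]]
ft_force: [-0.4, 5.0, 0.6]
grip_width: 0.0298
```

```bash
python3 - <<'E'
from h import *
ft(5,"top")
E
```

```text
F [-0.663  2.082  0.919] sd [0.356 1.577 0.493] T [ 0.4013  0.0925 -0.0046] sd [0.294  0.0298 0.0139] pos [ 0.513  -0.0178  0.0869] t 7.55 w 0.0296
```

>>> send_rows(
  targets=[
    [0, 0, 0, 0, 0, 0, 33],
    [0, 0, 0, 0, 0, 0, 38],
    [0, 0, 0, 0, 0, 0, 40],
    [0, 0, 0, 0, 0, 0, 40],
    [0, 0, 0, 0, 0, 0, 40],
  ],
)

```text
time_s: 8.18
position: [0.513, -0.0175, 0.0869]
tool_rot: [[-0.102, 0.995, 0.0], [0.995, 0.102, -0.0], [-0.0, 0.0, -1.0]]
ft_force: [0.4, 0.1, 0.3]
grip_width: 0.0396
```

```bash
cat >> h.py <<'E'
def lamp2(W,ylo=-.36,yhi=.2,excl=(0,0),kz0=None):
    P=W.reshape(-1,3);P=P[np.isfinite(P[:,0])]
    P=P[(P[:,0]>.46)&(P[:,0]<.57)&(P[:,1]>ylo)&(P[:,1]<yhi)&(P[:,2]>.075)&(P[:,2]<.145)]
    P=P[(P[:,1]<excl[0])|(P[:,1]>excl[1])]
    # RANSAC-ish line z(y)
    rng=np.random.default_rng(0);bst=0
    for _ in range(400):
        a,b=P[rng.integers(len(P),size=2)]
        if abs(a[1]-b[1])<.08: continue
        s=(b[2]-a[2])/(b[1]-a[1])
        if abs(s)>.14: continue
        r=np.abs(P[:,2]-a[2]-s*(P[:,1]-a[1]))<.0025
        if r.sum()>bst: bst=r.sum();k=(s,a[2]-s*a[1])
    for _ in range(3):
        q=P[np.abs(P[:,2]-np.polyval(k,P[:,1]))<.0035];k=np.polyfit(q[:,1],q[:,2],1)
    print("n",len(q),"tilt %.2f"%np.degrees(np.arctan(k[0])),"z at -.081: %.4f"%np.polyval(k,-.081),"y %.4f %.4f"%tuple(np.percentile(q[:,1],[.3,99.7])));return k,q
E
python3 - <<'E'
from h import *
im,d,K,D,c=grab("scene"); W=cloud(d,K,D,c);lamp2(W,excl=(-.09,.06));save(im[110:260,220:400].repeat(4,0).repeat(4,1),"s5.png")
ft(3,"top")
E
```

```text
n 795 tilt -5.80 z at -.081: 0.1098 y -0.3277 0.0922
F [ 0.012 -0.374 -0.135] sd [0.476 0.423 0.526] T [ 0.0143 -0.006  -0.0045] sd [0.011  0.018  0.0215] pos [ 0.513  -0.0175  0.0869] t 8.325 w 0.0398
```

View pics/s5.png

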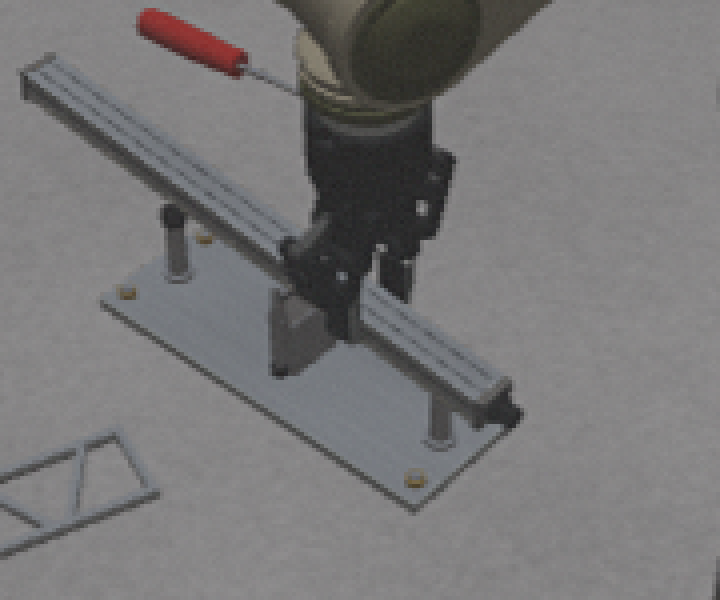

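>>> send_rows(
  targets=[
    [0, 0, 0, 0, 0, 0, 27],
    [0, 0, 0, 0, 0, 0, 27],
    [0, 0, 0, 0, 0, 0, 27],
    [-0.05, 0, -0.005, 0, 0, 0, 27],
    [-0.08, 0, -0.008, 0, 0, 0, 27],
  ],
)

```text
time_s: 8.95
position: [0.5131, -0.0206, 0.0873]
tool_rot: [[-0.102, 0.995, -0.0], [0.995, 0.102, 0.002], [0.002, -0.0, -1.0]]
ft_force: [-0.8, 6.5, 1.9]
grip_width: 0.0295
```

>>> send_rows(
  targets=[
    [0, 0, 0, 0, 0, 0, 33],
    [0, 0, 0, 0, 0, 0, 38],
    [0, 0, 0, 0, 0, 0, 40],
    [0, 0, 0, 0, 0, 0, 40],
    [0, 0, 0, 0, 0, 0, 40],
  ],
)

```text
time_s: 9.57
position: [0.5134, -0.0215, 0.0873]
tool_rot: [[-0.102, 0.995, -0.0], [0.995, 0.102, -0.0], [-0.0, -0.0, -1.0]]
ft_force: [-0.7, 0.6, 0.1]
grip_width: 0.0401
```

```bash
python3 - <<'E'
from h import *
im,d,K,D,c=grab("scene"); W=cloud(d,K,D,c);lamp2(W,excl=(-.09,.06))
plan([.5,0,.1])
E
```

```text
n 676 tilt 5.15 z at -.081: 0.1098 y -0.3390 0.0874
shift [ 0.455 -0.222 -0.255] rot [0. 0. 0.] t 9.625 pos [ 0.5134 -0.0215  0.0873] F [-0.47 -0.46 -0.35] w 0.04
```

>>> send_rows(
  targets=[
    [0, 0, 0, 0, 0, 0, 40],
    [0, 0, 0, 0, 0, 0, 40],
    [0, 0, 0, 0, 0, 0, 40],
    [0, 0, 0, 0, 0, 0, 40],
    [0, 0, 0, 0, 0, 0, 40],
  ],
)

```text
time_s: 10.25
position: [0.5134, -0.0215, 0.0873]
tool_rot: [[-0.102, 0.995, 0.0], [0.995, 0.102, -0.0], [-0.0, 0.0, -1.0]]
ft_force: [-0.6, 0.9, 0.4]
grip_width: 0.0398
```

```bash
python3 - <<'E'
from h import *
im,d,K,D,c=grab("scene"); W=cloud(d,K,D,c);lamp2(W,excl=(-.09,.06))
im,d,K,D,c=grab("scene"); W=cloud(d,K,D,c);lamp2(W,excl=(-.09,.06))
im,d,K,D,c=grab("top"); W=cloud(d,K,D,c);lamp2(W,excl=(-.13,.06));save(im,"s6.png")
E
```

```text
n 725 tilt 0.20 z at -.081: 0.1097 y -0.3348 0.0847
n 746 tilt 0.74 z at -.081: 0.1096 y -0.3370 0.0856
n 1120 tilt 1.27 z at -.081: 0.1088 y -0.3365 0.0899
```

View pics/s6.png

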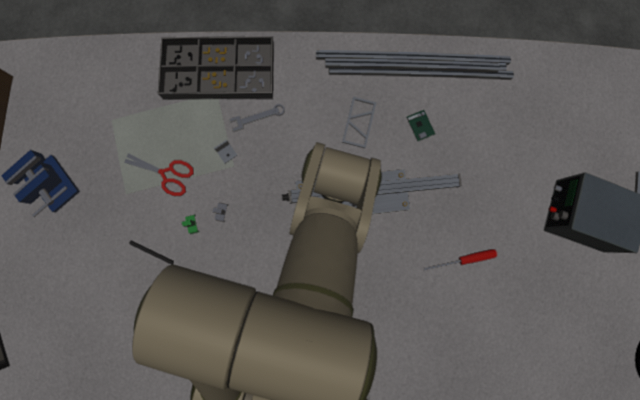

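The lamp is rocking through level, so I'll let it settle.

>>> send_rows(
  targets=[
    [0, 0, 0, 0, 0, 0, 45],
    [0, 0, 0, 0, 0, 0, 45],
    [0, 0, 0, 0, 0, 0, 45],
    [0, 0, 0, 0, 0, 0, 45],
    [0, 0, 0, 0, 0, 0, 45],
  ],
)

```text
time_s: 11.02
position: [0.5134, -0.0215, 0.0873]
tool_rot: [[-0.102, 0.995, -0.0], [0.995, 0.102, 0.0], [0.0, -0.0, -1.0]]
ft_force: [-0.2, -0.3, -0.6]
grip_width: 0.0448
```

```bash
python3 - <<'E'
from h import *
for i in range(4):
    im,d,K,D,c=grab("scene"); W=cloud(d,K,D,c);lamp2(W,excl=(-.09,.06))
E
```

```text
n 716 tilt 0.22 z at -.081: 0.1095 y -0.3378 0.0854
n 736 tilt 0.43 z at -.081: 0.1097 y -0.3350 0.0903
n 720 tilt 0.55 z at -.081: 0.1096 y -0.3348 0.0883
n 733 tilt 0.69 z at -.081: 0.1096 y -0.3365 0.0945
```

>>> send_rows(
  targets=[
    [0, 0, 0, 0, 0, 0, 55],
    [0, 0, -0.3, 0, 0, 0, 55],
    [0, 0, -1.2, 0, 0, 0, 55],
    [0.5, -0.2, -2.2, 0, 0, 0, 55],
    [1.5, -0.3, -2.3, 0, 0, 0, 55],
  ],
)

```text
time_s: 11.85
position: [0.4919, 0.0513, 0.2055]
tool_rot: [[-0.099, 0.995, 0.007], [0.995, 0.099, -0.001], [-0.002, 0.007, -1.0]]
ft_force: [0.1, 0.7, -0.4]
grip_width: 0.0549
```

```bash
python3 - <<'E'
from h import *
for i in range(3):
    im,d,K,D,c=grab("scene"); W=cloud(d,K,D,c);lamp2(W,excl=(0,0))
save(im[110:260,220:400].repeat(4,0).repeat(4,1),"s7.png")
f=np.load("pics/scene0.npz")
q=[193-4,0]
plan([.473,.2591,.15],77.9-90)
E
```

```text
n 1271 tilt 0.57 z at -.081: 0.1097 y -0.3347 0.0863
n 1238 tilt 0.51 z at -.081: 0.1098 y -0.3352 0.0903
n 1267 tilt 0.52 z at -.081: 0.1097 y -0.3356 0.0864
shift [4.136 0.087 1.056] rot [8.000e-03 1.000e-03 2.266e+00] t 12.0 pos [0.4903 0.053  0.2028] F [-0.38 -0.62 -0.04] w 0.055
```

View pics/s7.png

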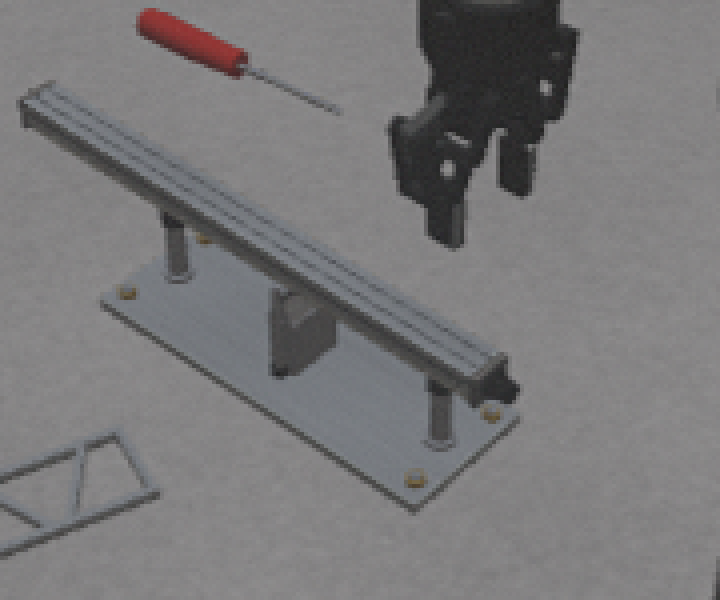

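>>> send_rows(
  targets=[
    [0.9, 0, 0.1, 0, 0, 0.5, 55],
    [1.9, 0.05, 0.3, 0, 0, 1.1, 55],
    [2.9, 0.09, 0.5, 0, 0, 1.7, 55],
    [3.7, 0.09, 0.6, 0, 0, 2.2, 50],
    [4.0, 0.09, 0.6, 0, 0, 2.2, 45],
  ],
)

```text
time_s: 12.62
position: [0.4747, 0.2518, 0.1713]
tool_rot: [[0.202, 0.979, -0.002], [0.979, -0.202, -0.001], [-0.001, -0.001, -1.0]]
ft_force: [0.9, 0.3, -0.4]
grip_width: 0.0449
```

```bash
python3 - <<'E'
from h import *
im,d,K,D,c=grab("top"); W=cloud(d,K,D,c);lamp2(W);kz,kx,P=lampfit(W);np.savez("pics/t8.npz",im=im,d=d,W=W)
im,d,K,D,c=grab("wrist"); W=cloud(d,K,D,c);save(im,"w8.png");np.savez("pics/w8.npz",im=im,d=d,W=W,K=K,D=D,c=c)
P=W.reshape(-1,3);P=P[np.isfinite(P[:,0])]
Q=P[(P[:,0]>.44)&(P[:,0]<.51)&(P[:,1]>.22)&(P[:,1]<.30)]
for lo,hi in ((.057,.07),(.012,.024),(.03,.055)):
    T=Q[(Q[:,2]>lo)&(Q[:,2]<hi)];print(lo,len(T),T.mean(0) if len(T) else 0,cv2.minAreaRect(T[:,:2].astype(np.float32)*1000) if len(T)>5 else 0)
plan([.473,.2591,.15],-12)
E
```

```text
n 2120 tilt 0.47 z at -.081: 0.1089 y -0.3356 0.0847
pts 197 z slope deg 36.53 z0 0.3234 x=-0.0000*y+0.5390 w 0.0294 y [-0.3133 -0.3112 -0.3053  0.1997  0.1998  0.2   ]
0.057 432 [0.47497716 0.26042525 0.06268455] ((474.8464660644531, 259.83892822265625), (22.129596710205078, 11.082008361816406), 78.15984344482422)
0.012 897 [0.47531777 0.26085259 0.01687697] ((475.02685546875, 259.9310302734375), (24.42563819885254, 42.947509765625), 77.01837921142578)
0.03 82 [0.47713815 0.27039129 0.04233406] ((476.9496765136719, 270.21563720703125), (1.2275946140289307, 11.798471450805664), 79.572265625)
shift [ 0.148 -0.072  0.439] rot [-0.003  0.003  0.048] t 12.725 pos [0.475  0.2511 0.172 ] F [ 0.23 -1.21 -0.07] w 0.045
```

View pics/w8.png

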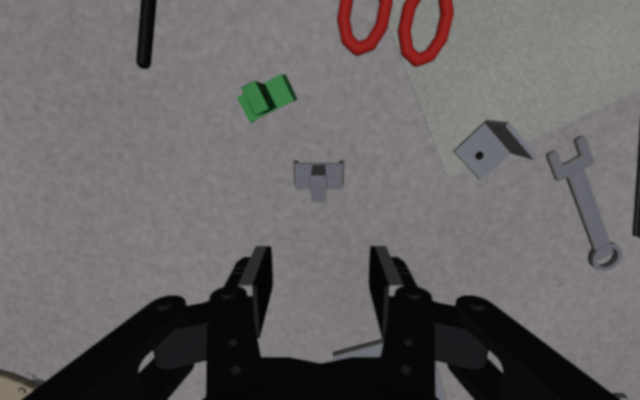

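Settled tilt is a steady +0.5° by both the scene and top cameras, so the lamp is slightly past balance towards its plain end. There is plenty of time, so I'll bring it back just under 1 mm before taking the clip.

```bash
python3 - <<'E'
from h import *
W=np.load("pics/t8.npz")["W"]
k,q=lamp2(W)
c=[]
for y in np.arange(-.32,.07,.012):
    r=q[np.abs(q[:,1]-y)<.008]; c.append((y,(r[:,0].min()+r[:,0].max())/2,np.ptp(r[:,0])))
c=np.array(c);kx=np.polyfit(c[:,0],c[:,1],1);print(kx,np.median(c[:,2]),"top x@-.0215",np.polyval(kx,-.0215))
plan([.513,-.0215,.15],5.8)
E
```

```text
n 2120 tilt 0.47 z at -.081: 0.1089 y -0.3356 0.0847
[-0.10057372  0.50977036] 0.02974323720826899 top x@-.0215 0.5119326910109209
shift [-5.188  1.842  0.441] rot [-0.003  0.003 -2.177] t 12.725 pos [0.475  0.2511 0.172 ] F [ 0.23 -1.21 -0.07] w 0.045
```

>>> send_rows(
  targets=[
    [-1.1, 0.4, 0, 0, 0, -0.5, 50],
    [-2.2, 0.8, 0, 0, 0, -1.1, 50],
    [-3.3, 1.2, 0, 0, 0, -1.6, 50],
    [-4.4, 1.6, 0.1, 0, 0, -2.17, 50],
    [-5.19, 1.84, 0.2, 0, 0, -2.17, 50],
  ],
)

```text
time_s: 13.35
position: [0.512, -0.0261, 0.1624]
tool_rot: [[-0.096, 0.995, 0.001], [0.995, 0.096, -0.001], [-0.001, 0.001, -1.0]]
ft_force: [0.6, 1.1, -0.1]
grip_width: 0.05
```

```bash
cat >> h.py <<'E'
def wlamp(W,lo,hi):
    P=W.reshape(-1,3);P=P[np.isfinite(P[:,0])]
    q=P[(P[:,0]>.47)&(P[:,0]<.56)&(P[:,1]>lo)&(P[:,1]<hi)&(P[:,2]>.1)&(P[:,2]<.118)]
    c=[]
    for y in np.arange(lo+.01,hi-.01,.008):
        r=q[np.abs(q[:,1]-y)<.004]
        if len(r)>5:c.append((y,(r[:,0].min()+r[:,0].max())/2,np.ptp(r[:,0])))
    c=np.array(c);kx=np.polyfit(c[:,0],c[:,1],1);kz=np.polyfit(q[:,1],q[:,2],1)
    print("wrist lamp x=",kx.round(4),"yaw",np.degrees(np.arctan(-kx[0])).round(2),"w",np.median(c[:,2]).round(4),"z",np.median(q[:,2]).round(4),"tilt",np.degrees(kz[0]).round(2));return kx,kz
E
python3 - <<'E'
from h import *
im,d,K,D,c=grab("wrist"); W=cloud(d,K,D,c);save(im,"w9.png")
kx,kz=wlamp(W,-.02,.08)
plan([np.polyval(kx,-.0215),-.0215,.0915],np.degrees(np.arctan(-kx[0])))
E
```

```text
wrist lamp x= [-0.0989  0.5118] yaw 5.65 w 0.0304 z 0.1108 tilt 0.37
shift [0.161 0.045 1.404] rot [-0.002  0.016 -0.036] t 13.4 pos [ 0.5124 -0.0296  0.1617] F [ 1.6  -3.99 -0.03] w 0.05
```

View pics/w9.png

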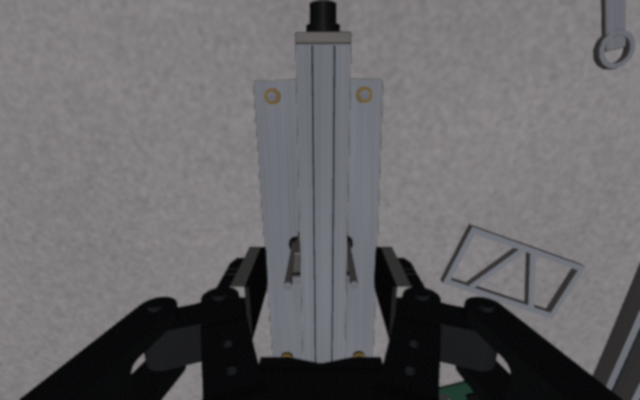

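>>> send_rows(
  targets=[
    [0.16, 0.045, 0.1, 0, 0, 0, 50],
    [0.16, 0.045, 0.7, 0, 0, 0, 45],
    [0.16, 0.045, 1.3, 0, 0, 0, 40],
    [0.16, 0.045, 1.4, 0, 0, 0, 36],
    [0.16, 0.045, 1.4, 0, 0, 0, 34],
  ],
)

```text
time_s: 14.02
position: [0.5138, -0.0135, 0.0929]
tool_rot: [[-0.098, 0.995, 0.001], [0.995, 0.098, -0.0], [-0.0, 0.001, -1.0]]
ft_force: [-0.0, 0.9, 0.2]
grip_width: 0.034
```

```bash
python3 - <<'E'
from h import *
im,d,K,D,c=grab("wrist"); W=cloud(d,K,D,c);save(im[200:400,160:480].repeat(2,0).repeat(2,1),"w10.png")
kx,kz=wlamp(W,-.01,.06)
plan([np.polyval(kx,-.0215),-.0215,.0915],np.degrees(np.arctan(-kx[0])))
im,d,K,D,c=grab("scene"); W=cloud(d,K,D,c);lamp2(W,excl=(-.09,.06))
E
```

```text
wrist lamp x= [-0.1779  0.5144] yaw 10.09 w 0.0307 z 0.1107 tilt 0.66
shift [-0.166  0.067  0.036] rot [ 0.01   0.005 -0.555] t 14.075 pos [ 0.5141 -0.0136  0.0933] F [ 0.21 -0.96 -0.21] w 0.0339
n 752 tilt 0.42 z at -.081: 0.1094 y -0.3369 0.0878
```

View pics/w10.png

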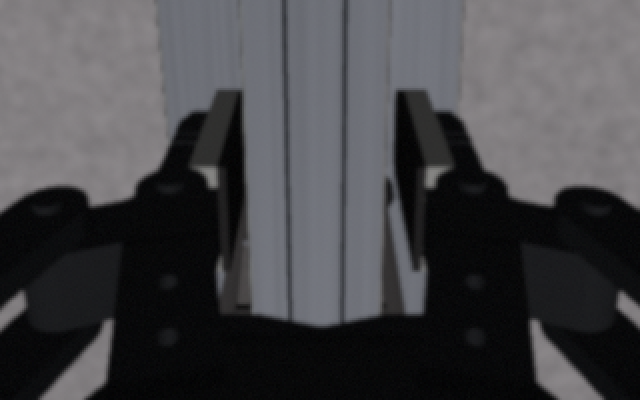

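>>> send_rows(
  targets=[
    [0, -0.018, 0, 0, 0, 0, 34],
    [0, -0.018, 0, 0, 0, 0, 31],
    [0, -0.018, 0, 0, 0, 0, 27],
    [0, -0.018, 0, 0, 0, 0, 27],
    [0, -0.018, 0, 0, 0, 0, 27],
  ],
  grip_force=20,
)

```text
time_s: 14.75
position: [0.5127, -0.0137, 0.0924]
tool_rot: [[-0.098, 0.995, 0.0], [0.995, 0.098, -0.0], [-0.0, 0.0, -1.0]]
ft_force: [-2.1, 1.3, 2.9]
grip_width: 0.0294
```

```bash
python3 - <<'E'
from h import *
ft(3)
E
```

```text
F [-2.082  1.029  3.656] sd [0.042 0.259 0.631] T [-0.0459  0.2477 -0.1414] sd [0.0206 0.009  0.0234] pos [ 0.5127 -0.0137  0.0924] t 14.85 w 0.0292
```

>>> send_rows(
  targets=[
    [0.016, 0, 0, 0, 0, 0, 27],
    [0.018, 0, 0, 0, 0, 0, 27],
    [0.018, 0, 0, 0, 0, 0, 27],
  ],
)

```text
time_s: 15.22
position: [0.5128, -0.0133, 0.0923]
tool_rot: [[-0.098, 0.995, 0.0], [0.995, 0.098, -0.001], [-0.001, 0.0, -1.0]]
ft_force: [-1.3, -4.6, 2.5]
grip_width: 0.0298
```

```bash
python3 - <<'E'
from h import *
ft(3)
E
```

```text
F [-0.994 -4.929  2.358] sd [0.253 0.5   0.276] T [-1.0628  0.1755 -0.1029] sd [0.0237 0.0155 0.0375] pos [ 0.5128 -0.0132  0.0923] t 15.325 w 0.0294
```

>>> send_rows(
  targets=[
    [0, 0, 0, 0, 0, 0, 31],
    [0, 0, 0, 0, 0, 0, 35],
    [0, 0, 0, 0, 0, 0, 40],
    [0, 0, 0, 0, 0, 0, 45],
    [0, 0, 0, 0, 0, 0, 45],
  ],
)

```text
time_s: 15.95
position: [0.5126, -0.0128, 0.0923]
tool_rot: [[-0.098, 0.995, -0.0], [0.995, 0.098, 0.0], [0.0, 0.0, -1.0]]
ft_force: [-0.0, -0.2, -0.0]
grip_width: 0.0452
```

```bash
python3 - <<'E'
from h import *
for i in range(5):
    im,d,K,D,c=grab("scene"); W=cloud(d,K,D,c);lamp2(W,excl=(-.09,.06))
plan([0.5,0,.1])
E
```

```text
n 753 tilt -0.01 z at -.081: 0.1097 y -0.3338 0.0917
n 754 tilt 0.11 z at -.081: 0.1098 y -0.3369 0.0877
n 746 tilt 0.25 z at -.081: 0.1097 y -0.3369 0.0871
n 751 tilt 0.34 z at -.081: 0.1097 y -0.3359 0.0884
n 759 tilt 0.31 z at -.081: 0.1096 y -0.3344 0.0924
shift [ 0.28  -0.226 -0.154] rot [0. 0. 0.] t 16.2 pos [ 0.5126 -0.0128  0.0923] F [0.28 0.58 0.46] w 0.0446
```

>>> send_rows(
  targets=[
    [0, 0, 0, 0, 0, 0, 55],
    [0, 0, -0.3, 0, 0, 0, 55],
    [0, 0, -1.2, 0, 0, 0, 55],
    [0.5, -0.2, -1.8, 0, 0, 0.2, 55],
    [1.5, -0.5, -1.8, 0, 0, 0.8, 55],
  ],
)

```text
time_s: 16.82
position: [0.4814, 0.0592, 0.1843]
tool_rot: [[0.018, 1.0, 0.005], [1.0, -0.018, -0.001], [-0.001, 0.005, -1.0]]
ft_force: [1.2, 0.7, -0.3]
grip_width: 0.0554
```

```bash
python3 - <<'E'
from h import *
for i in range(4):
    im,d,K,D,c=grab("scene"); W=cloud(d,K,D,c);lamp2(W)
plan([.475,.26,.13],-12)
E
```

```text
n 1273 tilt 0.25 z at -.081: 0.1096 y -0.3349 0.0910
n 1264 tilt 0.28 z at -.081: 0.1097 y -0.3339 0.0850
n 1259 tilt 0.30 z at -.081: 0.1097 y -0.3346 0.0860
n 1260 tilt 0.26 z at -.081: 0.1098 y -0.3343 0.0857
shift [ 4.002 -0.151  1.048] rot [3.000e-03 1.000e-03 1.417e+00] t 17.025 pos [0.4802 0.0599 0.1825] F [0.32 0.43 0.06] w 0.0553
```

The lamp is level to 0.27° and steady, with nothing touching it. Now the clip.

>>> send_rows(
  targets=[
    [1.0, 0, 0, 0, 0, 0.5, 50],
    [2.0, -0.05, 0.1, 0, 0, 1.0, 45],
    [3.0, -0.1, 0.4, 0, 0, 1.42, 40],
    [3.9, -0.15, 0.8, 0, 0, 1.42, 36],
    [4.0, -0.15, 1.0, 0, 0, 1.42, 36],
  ],
)

```text
time_s: 17.65
position: [0.4756, 0.2608, 0.1308]
tool_rot: [[0.208, 0.978, -0.001], [0.978, -0.208, -0.0], [-0.001, -0.001, -1.0]]
ft_force: [0.4, -0.1, 0.1]
grip_width: 0.0363
```

>>> send_rows(
  targets=[
    [0, 0, 0, 0, 0, 0, 36],
  ],
)

```text
time_s: 17.77
position: [0.4759, 0.2586, 0.1315]
tool_rot: [[0.21, 0.978, -0.002], [0.978, -0.21, -0.001], [-0.001, -0.001, -1.0]]
ft_force: [0.2, -0.6, 0.7]
grip_width: 0.0358
```

```bash
python3 - <<'E'
from h import *
im,d,K,D,c=grab("wrist"); W=cloud(d,K,D,c);save(im,"w11.png")
P=W.reshape(-1,3);P=P[np.isfinite(P[:,0])]
Q=P[(P[:,0]>.44)&(P[:,0]<.51)&(P[:,1]>.22)&(P[:,1]<.30)]
for lo,hi in ((.057,.07),(.012,.024)):
    T=Q[(Q[:,2]>lo)&(Q[:,2]<hi)];print(lo,len(T),T.mean(0) if len(T) else 0,cv2.minAreaRect(T[:,:2].astype(np.float32)*1000) if len(T)>5 else 0)
plan([.475,.26,.025],-12)
E
```

```text
0.057 583 [0.47482735 0.26079581 0.06262545] ((474.5494384765625, 260.0223693847656), (22.396997451782227, 11.49498176574707), 77.903076171875)
0.012 1149 [0.47524551 0.26080899 0.01698105] ((474.7945861816406, 259.57830810546875), (24.65296173095703, 43.041133880615234), 78.17145538330078)
shift [ 0.029 -0.03   2.144] rot [-0.001  0.004 -0.024] t 17.825 pos [0.4762 0.2583 0.1322] F [ 0.37 -0.02 -0.53] w 0.0361
```

View pics/w11.png

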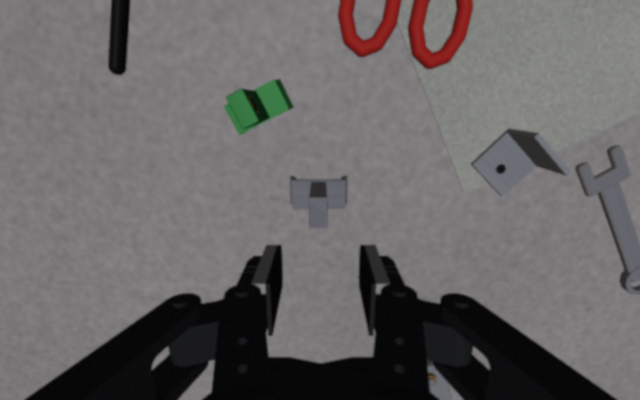

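>>> send_rows(
  targets=[
    [0.03, -0.035, 0.6, 0, 0, 0, 36],
    [0.03, -0.035, 1.3, 0, 0, 0, 36],
    [0.03, -0.035, 1.9, 0, 0, 0, 36],
    [0.03, -0.035, 2.14, 0, 0, 0, 30],
    [0.03, -0.035, 2.14, 0, 0, 0, 24],
  ],
)

```text
time_s: 18.45
position: [0.4747, 0.2606, 0.0256]
tool_rot: [[0.211, 0.977, 0.0], [0.977, -0.211, -0.0], [-0.0, 0.0, -1.0]]
ft_force: [0.5, 0.1, -0.1]
grip_width: 0.0237
```

```bash
python3 - <<'E'
from h import *
im,d,K,D,c=grab("wrist");save(im[180:400,160:480].repeat(2,0).repeat(2,1),"w12.png")
plan([.4748,.26,.025],-12)
E
```

```text
shift [-0.019  0.001  0.024] rot [ 0.009 -0.004 -0.023] t 18.5 pos [0.475  0.2609 0.0262] F [-0.06 -0.44  0.31] w 0.0239
```

View pics/w12.png

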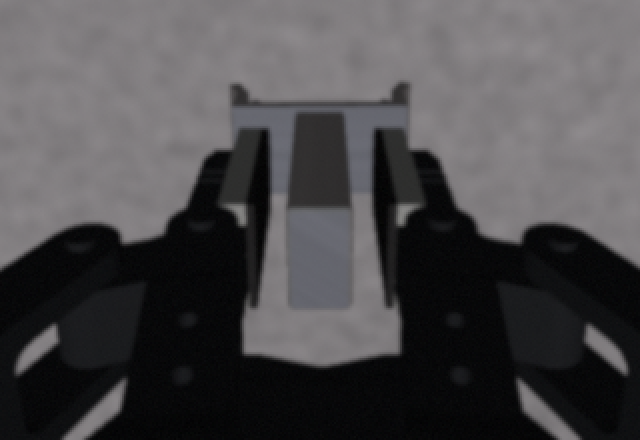

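>>> send_rows(
  targets=[
    [0, 0, 0, 0, 0, 0, 14],
    [0, 0, 0, 0, 0, 0, 8],
    [0, 0, 0, 0, 0, 0, 8],
    [0, 0, 0, 0, 0, 0, 8],
    [0, 0, 0, 0, 0, 0, 8],
  ],
  grip_force=45,
)

```text
time_s: 19.12
position: [0.4749, 0.2614, 0.0263]
tool_rot: [[0.21, 0.978, 0.002], [0.978, -0.21, 0.0], [0.001, 0.002, -1.0]]
ft_force: [0.1, -1.9, 6.7]
grip_width: 0.0111
```

>>> send_rows(
  targets=[
    [0, 0, -0.2, 0, 0, 0, 8],
    [0, 0, -1.0, 0, 0, 0, 8],
    [-0.1, 0, -2.0, 0, 0, 0, 8],
    [-0.5, 0, -2.8, 0, 0, 0, 8],
    [-0.9, 0, -2.9, 0, 0, 0, 8],
  ],
)

```text
time_s: 19.75
position: [0.4653, 0.2171, 0.1731]
tool_rot: [[0.21, 0.978, 0.005], [0.978, -0.21, 0.001], [0.002, 0.005, -1.0]]
ft_force: [0.9, -0.0, -0.6]
grip_width: 0.0114
```

>>> send_rows(
  targets=[
    [0, 0, 0, 0, 0, 0, 8],
    [0, 0, 0, 0, 0, 0, 8],
  ],
)

```text
time_s: 20.0
position: [0.4643, 0.2174, 0.1692]
tool_rot: [[0.211, 0.978, -0.002], [0.978, -0.211, -0.0], [-0.001, -0.002, -1.0]]
ft_force: [0.8, -0.7, -0.1]
grip_width: 0.0114
```

```bash
python3 - <<'E'
from h import *
s=status.observe()
im,d,K,D,c=grab("wrist");W=cloud(d,K,D,c);save(im[180:400,160:480].repeat(2,0).repeat(2,1),"w13.png");np.savez("pics/w13.npz",im=im,d=d,W=W,K=K,D=D,c=c)
R=np.array(s["tool_rot"]);L=(W.reshape(-1,3)-s["position"])@R
L=L[np.isfinite(L[:,0])]
# tool frame: clip roof top plane z ~ +0.009 in tool coords (beyond TCP), lug top z ~ -0.038
for lo,hi in ((-.045,-.03),(-.002,.018)):
    T=L[(np.abs(L[:,1])<(.0065 if lo<-.02 else .0225))&(L[:,0]>-.03)&(L[:,0]<.03)&(L[:,2]>lo)&(L[:,2]<hi)]
    print(lo,len(T),T.mean(0).round(4),T.min(0).round(4),T.max(0).round(4),np.median(T[:,2]).round(4))
im,d,K,D,c=grab("scene"); W=cloud(d,K,D,c);lamp2(W)
ft(4)
plan([.52,-.081,.2],5.8)
E
```

```text
-0.045 2078 [ 0.0008  0.     -0.0359] [-0.0129 -0.0065 -0.0387] [ 0.0118  0.0065 -0.03  ] -0.0362
-0.002 1479 [0.0073 0.0004 0.0091] [-0.0021 -0.0212 -0.002 ] [0.0111 0.022  0.018 ] 0.0097
n 1277 tilt 0.22 z at -.081: 0.1096 y -0.3348 0.0886
F [-0.138  0.159 -0.829] sd [0.476 0.571 0.374] T [ 0.015  -0.0024 -0.0065] sd [0.0029 0.0289 0.0324] pos [0.4646 0.2176 0.1697] t 20.25 w 0.0113
shift [-5.607  2.335 -0.606] rot [-8.000e-03  2.000e-03 -2.239e+00] t 20.25 pos [0.4646 0.2176 0.1697] F [-0.25  0.09 -1.27] w 0.0113
```

View pics/w13.png

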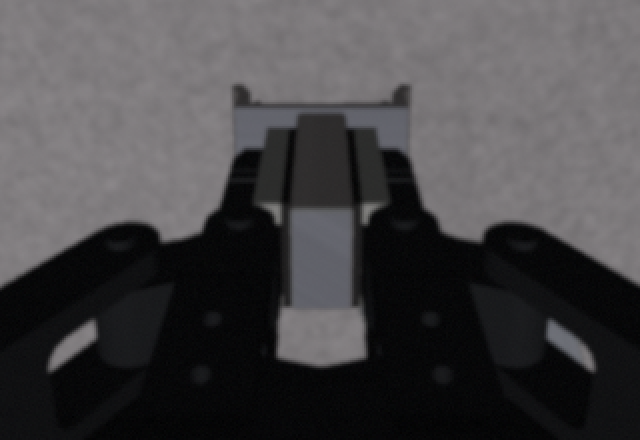

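```bash
python3 - <<'E'
from h import *
m=vision.camera_model("wrist");K=np.array(m["camera_matrix"]);D=np.array(m["dist"])
print(K[0,0],K[1,1])
R=np.array([[-.096,.995,.001],[.995,.096,-.001],[-.001,.001,-1]]);T=np.eye(4);u,_,v=np.linalg.svd(R);T[:3,:3]=u@v;T[:3,3]=[.512,-.028,.162]
c=T@np.array(m["T_tool_cam"])
a=np.radians(6.3);ex=np.array([np.cos(a),np.sin(a),0]);ey=np.array([-np.sin(a),np.cos(a),0])
k=np.array([.5180,-.0805,.0842])
for n,l in (("pin+",k+.024*ex+[0,0,.008]),("pin-",k-.024*ex+[0,0,.008]),("kn+",k+.021*ex),("kn-",k-.021*ex),("kn+base",k+.021*ex-[0,0,.07]),("post+",k+.12*ey-[0,0,.013]),("plate corner",k+.054*ex+.145*ey-[0,0,.07]),("plate corner2",k-.054*ex+.145*ey-[0,0,.07])):
    print(n,l.round(3),proj(l,K,D,c).round(1))
w1=np.load("pics/w1.npz");print("w1")
for n,l in (("pin+",k+.024*ex+[0,0,.008]),("pin-",k-.024*ex+[0,0,.008]),("kn+base",k+.021*ex-[0,0,.07]),("plate corner",k+.054*ex+.145*ey-[0,0,.07])):
    print(n,proj(l,w1["K"],w1["D"],w1["c"]).round(1))
E
```

```text
333.2352189793488 333.2352189793488
pin+ [ 0.542 -0.078  0.092] [[354.3 282.8]]
pin- [ 0.494 -0.083  0.092] [[287.7 283.8]]
kn+ [ 0.539 -0.078  0.084] [[349.2 277.2]]
kn- [ 0.497 -0.083  0.084] [[292.7 278. ]]
kn+base [ 0.539 -0.078  0.014] [[342.9 239.5]]
post+ [0.505 0.039 0.071] [[318.3 109.9]]
plate corner [0.556 0.07  0.014] [[383.8  75.8]]
plate corner2 [0.448 0.058 0.014] [[252.4  77.8]]
w1
pin+ [[350.5 320.9]]
pin- [[296.  321.5]]
kn+base [[341.6 276.4]]
plate corner [[376.4 143.8]]
```

```bash
python3 - <<'E'
import cv2,numpy as np
a=cv2.imread("pics/w1.png")[260:340,275:375];b=cv2.imread("pics/w9.png")[230:310,270:370]
o=np.hstack([cv2.resize(x,(400,320),interpolation=cv2.INTER_NEAREST) for x in (a,b)]);cv2.imwrite("pics/pins.png",np.clip(o*1.6,0,255).astype(np.uint8))
E
```

```text
(no output)
```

View pics/pins.png

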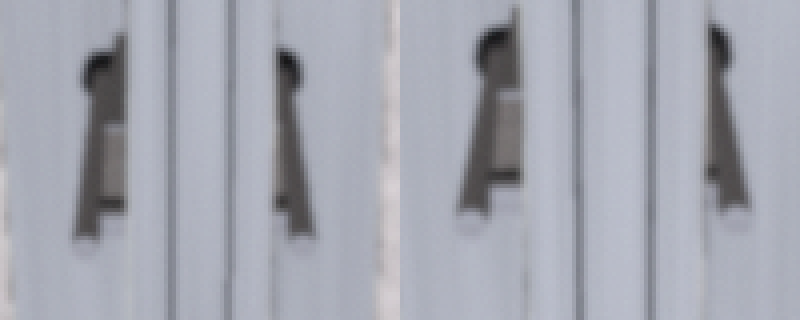

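>>> send_rows(
  targets=[
    [-1.1, 0.45, 0, 0, 0, -0.5, 8],
    [-2.2, 0.9, 0, 0, 0, -1.0, 8],
    [-3.3, 1.4, 0, 0, 0, -1.6, 8],
    [-4.5, 1.9, 0, 0, 0, -2.24, 8],
    [-5.6, 2.33, 0, 0, 0, -2.25, 8],
  ],
)

```text
time_s: 20.88
position: [0.52, -0.0828, 0.1701]
tool_rot: [[-0.103, 0.995, -0.0], [0.995, 0.103, 0.0], [0.0, 0.0, -1.0]]
ft_force: [0.6, 0.3, -1.1]
grip_width: 0.0115
```

>>> send_rows(
  targets=[
    [0, 0, 0, 0, 0, 0, 8],
    [0, 0, 0.1, 0, 0, 0, 8],
  ],
)

```text
time_s: 21.12
position: [0.5197, -0.0806, 0.165]
tool_rot: [[-0.102, 0.995, -0.0], [0.995, 0.102, 0.0], [0.0, -0.0, -1.0]]
ft_force: [-0.1, 1.5, -0.5]
grip_width: 0.0117
```

```bash
python3 - <<'E'
from h import *
im,d,K,D,c=grab("wrist"); W=cloud(d,K,D,c);save(im,"w14.png");np.savez("pics/w14.npz",im=im,W=W,c=c)
kx,kz=wlamp(W,-.06,.08)
print("x at -.081",np.polyval(kx,-.081), "z",np.polyval(kz,-.081))
plan([np.polyval(kx,-.081),-.081,.15],np.degrees(np.arctan(-kx[0])))
ft(3)
E
```

```text
wrist lamp x= [-0.0904  0.5123] yaw 5.16 w 0.0304 z 0.1101 tilt 0.18
x at -.081 0.5195806943136687 z 0.10986291481049318
shift [-0.023  0.004  0.284] rot [-0.01  -0.007  0.093] t 21.175 pos [ 0.5193 -0.0799  0.1642] F [ 0.09  0.14 -0.42] w 0.0116
F [-0.562  0.174 -0.287] sd [0.478 0.291 0.336] T [ 0.0286 -0.0168  0.0131] sd [0.0265 0.0242 0.0326] pos [ 0.5195 -0.0796  0.1649] t 21.275 w 0.0115
```

View pics/w14.png

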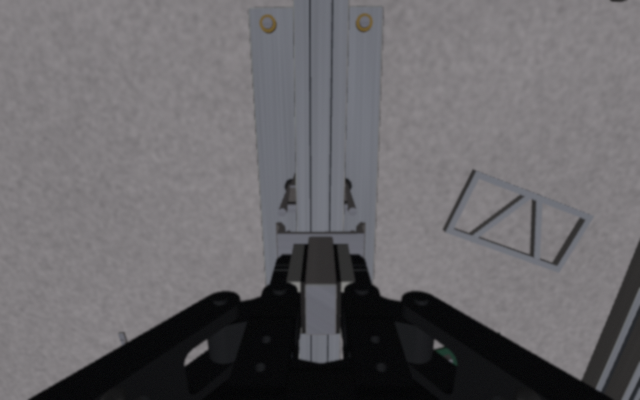

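>>> send_rows(
  targets=[
    [-0.02, 0.005, 0.2, 0, 0, 0.05, 8],
    [-0.02, 0.005, 0.4, 0, 0, 0.05, 8],
    [-0.02, 0.005, 0.56, 0, 0, 0.05, 8],
    [-0.02, 0.005, 0.56, 0, 0, 0.05, 8],
  ],
)

```text
time_s: 21.78
position: [0.5198, -0.0817, 0.1365]
tool_rot: [[-0.095, 0.995, -0.001], [0.995, 0.095, 0.001], [0.001, -0.001, -1.0]]
ft_force: [-0.6, -0.5, -0.1]
grip_width: 0.0115
```

```bash
python3 - <<'E'
from h import *
im,d,K,D,c=grab("scene"); W=cloud(d,K,D,c);lamp2(W,excl=(-.14,.0));save(cv2.resize(im[150:230,240:340],(800,600),interpolation=cv2.INTER_CUBIC),"s15.png")
im,d,K,D,c=grab("wrist"); W=cloud(d,K,D,c);save(im[150:350,160:480].repeat(2,0).repeat(2,1),"w15.png")
wlamp(W,-.05,.05)
ft(3)
E
```

```text
n 819 tilt 0.29 z at -.081: 0.1095 y -0.3363 0.0867
wrist lamp x= [-0.0959  0.512 ] yaw 5.48 w 0.0305 z 0.1101 tilt 0.15
F [ 0.315  0.494 -0.618] sd [0.328 0.422 0.53 ] T [ 0.0033 -0.0034 -0.0266] sd [0.012  0.0402 0.0162] pos [ 0.5203 -0.082   0.1376] t 21.975 w 0.0115
```

View pics/w15.png

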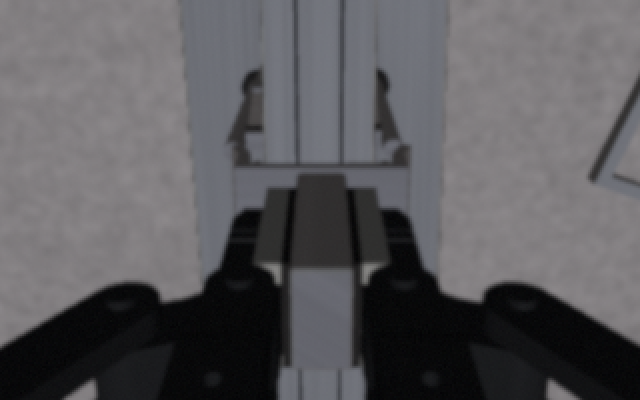

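View pics/s15.png

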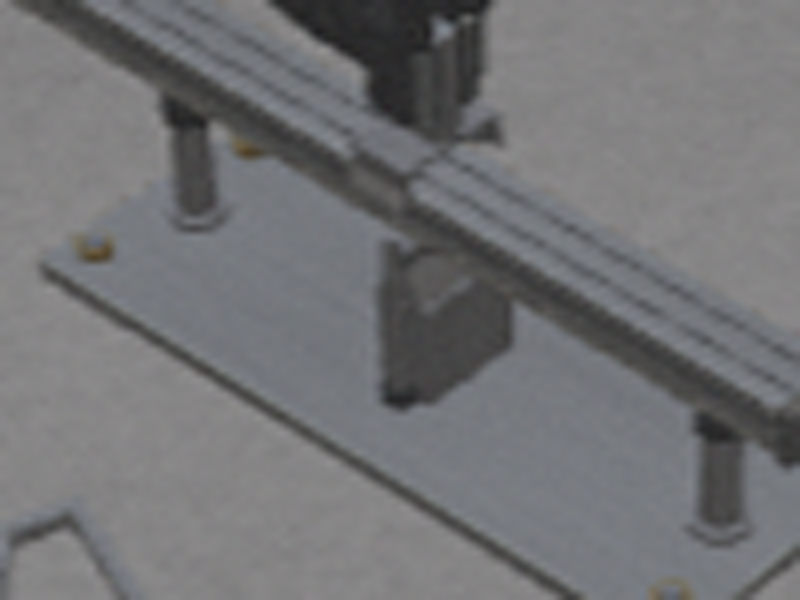

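>>> send_rows(
  targets=[
    [0.022, -0.006, 0.02, 0, 0, 0, 8],
    [0.022, -0.006, 0.08, 0, 0, 0, 8],
    [0.022, -0.006, 0.14, 0, 0, 0, 8],
  ],
)

```text
time_s: 22.35
position: [0.5196, -0.0808, 0.1301]
tool_rot: [[-0.095, 0.995, -0.0], [0.995, 0.095, -0.0], [-0.0, -0.0, -1.0]]
ft_force: [-2.0, 0.2, 2.5]
grip_width: 0.0116
```

```bash
python3 - <<'E'
from h import *
ft(3,"scene")
im,d,K,D,c=grab("scene"); W=cloud(d,K,D,c);lamp2(W,excl=(-.14,.0))
E
```

```text
F [-0.791  0.133  0.624] sd [0.921 0.344 1.372] T [-0.0586  0.133   0.047 ] sd [0.0174 0.1178 0.0093] pos [ 0.5196 -0.0808  0.13  ] t 22.45 w 0.0116
n 826 tilt 0.35 z at -.081: 0.1096 y -0.3362 0.0915
```

>>> send_rows(
  targets=[
    [0, 0, 0.04, 0, 0, 0, 8],
    [0, 0, 0.08, 0, 0, 0, 8],
    [0, 0, 0.11, 0, 0, 0, 8],
  ],
)

```text
time_s: 22.88
position: [0.5197, -0.0808, 0.1247]
tool_rot: [[-0.095, 0.995, 0.0], [0.995, 0.095, -0.0], [-0.0, 0.0, -1.0]]
ft_force: [-0.5, -0.5, 1.7]
grip_width: 0.0117
```

```bash
python3 - <<'E'
from h import *
ft(3,"scene")
E
```

```text
F [-0.326 -0.204  0.99 ] sd [0.103 0.259 0.854] T [ 0.0056  0.0543 -0.0091] sd [0.0148 0.0107 0.0329] pos [ 0.5196 -0.0808  0.1246] t 22.975 w 0.0115
```

>>> send_rows(
  targets=[
    [0, 0, 0.01, 0, 0, 0, 8],
    [0, 0, 0.02, 0, 0, 0, 8],
  ],
)

```text
time_s: 23.22
position: [0.5197, -0.0808, 0.1238]
tool_rot: [[-0.095, 0.995, 0.0], [0.995, 0.095, -0.0], [-0.0, 0.0, -1.0]]
ft_force: [-0.9, 0.1, 2.9]
grip_width: 0.0115
```

>>> send_rows(
  targets=[
    [0, 0, 0.01, 0, 0, 0, 8],
    [0, 0, 0.016, 0, 0, 0, 8],
  ],
)

```text
time_s: 23.48
position: [0.5197, -0.0809, 0.123]
tool_rot: [[-0.095, 0.995, 0.0], [0.995, 0.095, 0.0], [0.0, 0.0, -1.0]]
ft_force: [-0.7, -0.2, 1.2]
grip_width: 0.0115
```

```bash
python3 - <<'E'
from h import *
ft(4,"scene")
im,d,K,D,c=grab("wrist");W=cloud(d,K,D,c);wlamp(W,-.05,.05);save(im[150:350,160:480].repeat(2,0).repeat(2,1),"w16.png")
E
```

```text
F [-0.033  0.318  1.507] sd [0.459 0.364 0.477] T [-0.0322  0.0364 -0.0141] sd [0.0315 0.0185 0.0205] pos [ 0.5197 -0.0808  0.1229] t 23.625 w 0.0115
wrist lamp x= [-0.0951  0.5121] yaw 5.43 w 0.0304 z 0.1108 tilt 0.78
```

>>> send_rows(
  targets=[
    [0, 0, 0.01, 0, 0, 0, 8],
    [0, 0, 0.01, 0, 0, 0, 8],
  ],
)

```text
time_s: 23.92
position: [0.5197, -0.0808, 0.1226]
tool_rot: [[-0.095, 0.995, 0.0], [0.995, 0.095, 0.0], [0.0, 0.0, -1.0]]
ft_force: [-0.6, 0.3, 2.9]
grip_width: 0.0115
```

>>> send_rows(
  targets=[
    [0, 0, 0.01, 0, 0, 0, 8],
    [0, 0, 0.01, 0, 0, 0, 8],
  ],
)

```text
time_s: 24.18
position: [0.5198, -0.0807, 0.1224]
tool_rot: [[-0.095, 0.995, 0.0], [0.995, 0.095, 0.0], [0.0, 0.0, -1.0]]
ft_force: [-1.9, 1.8, 6.6]
grip_width: 0.0113
```

```bash
python3 - <<'E'
from h import *
ft(4,"scene")
E
```

```text
F [-1.699  1.257  6.508] sd [0.401 0.453 0.221] T [ 0.2917  0.3023 -0.0304] sd [0.0208 0.0329 0.015 ] pos [ 0.5198 -0.0807  0.1224] t 24.325 w 0.0114
```

>>> send_rows(
  targets=[
    [0, 0, -0.003, 0, 0, 0, 12],
    [0, 0, -0.003, 0, 0, 0, 14],
    [0, 0, -0.003, 0, 0, 0, 18],
    [0, 0, -0.003, 0, 0, 0, 24],
    [0, 0, -0.003, 0, 0, 0, 28],
  ],
)

```text
time_s: 24.95
position: [0.5197, -0.0808, 0.1221]
tool_rot: [[-0.095, 0.995, -0.0], [0.995, 0.095, 0.0], [0.0, -0.0, -1.0]]
ft_force: [0.3, -0.7, 0.3]
grip_width: 0.0278
```

```bash
python3 - <<'E'
from h import *
ft(3,"scene")
for i in range(3):
    im,d,K,D,c=grab("scene"); W=cloud(d,K,D,c);lamp2(W,excl=(-.14,.0))
im,d,K,D,c=grab("wrist");save(im[150:350,160:480].repeat(2,0).repeat(2,1),"w17.png")
E
```

```text
F [-0.219  0.243  0.299] sd [0.415 0.632 0.023] T [ 0.0072 -0.0418  0.0137] sd [0.0307 0.0285 0.0196] pos [ 0.5197 -0.0808  0.1221] t 25.05 w 0.0277
n 795 tilt 0.33 z at -.081: 0.1096 y -0.3367 0.0865
n 785 tilt 0.37 z at -.081: 0.1097 y -0.3362 0.0889
n 796 tilt 0.37 z at -.081: 0.1095 y -0.3361 0.0935
```

View pics/w17.png

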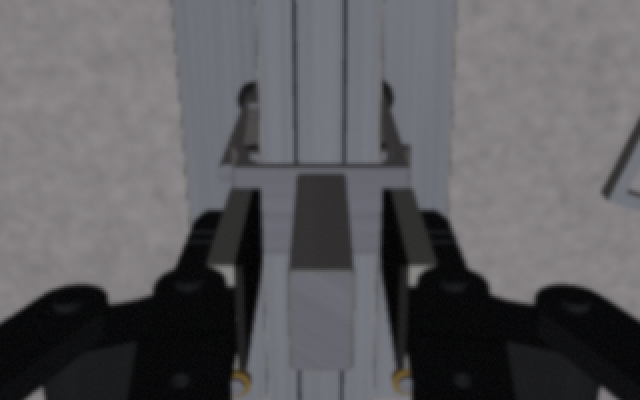

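>>> send_rows(
  targets=[
    [0, 0, -0.1, 0, 0, 0, 32],
    [0, 0, -0.5, 0, 0, 0, 36],
    [0, 0, -1.3, 0, 0, 0, 45],
    [-0.3, 0, -2.2, 0, 0, 0, 55],
    [-0.8, 0, -2.4, 0, 0, 0, 55],
  ],
)

```text
time_s: 25.88
position: [0.5243, -0.121, 0.2457]
tool_rot: [[-0.096, 0.995, 0.005], [0.995, 0.096, -0.002], [-0.003, 0.005, -1.0]]
ft_force: [-0.3, -0.1, 0.0]
grip_width: 0.0551
```

>>> send_rows(
  targets=[
    [0, 0, 0, 0, 0, 0, 55],
    [0, 0, 0, 0, 0, 0, 55],
  ],
)

```text
time_s: 26.12
position: [0.5231, -0.12, 0.2415]
tool_rot: [[-0.095, 0.995, -0.001], [0.995, 0.095, 0.001], [0.001, -0.001, -1.0]]
ft_force: [0.6, -0.6, -0.5]
grip_width: 0.0549
```

```bash
python3 - <<'E'
from h import *
im,d,K,D,c=grab("wrist");W=cloud(d,K,D,c);save(im,"w18.png");np.savez("pics/w18.npz",im=im,W=W,c=c,K=K,D=D)
P=W.reshape(-1,3);P=P[np.isfinite(P[:,0])]
kx,kz=wlamp(W,-.06,.06)
yw=np.radians(5.5);ex=np.array([np.cos(yw),np.sin(yw),0]);ey=np.array([-np.sin(yw),np.cos(yw),0]);o=np.array([.5198,-.0808,0])
L=np.c_[(P-o)@ex,(P-o)@ey,P[:,2]]
T=L[(np.abs(L[:,0])<.012)&(np.abs(L[:,1])<.025)&(L[:,2]>.148)&(L[:,2]<.17)]
print("lug top",len(T),T.mean(0).round(4),np.median(T[:,2]).round(4),cv2.minAreaRect(T[:,:2].astype(np.float32)*1000))
k=np.linalg.lstsq(np.c_[T[:,:2],np.ones(len(T))],T[:,2],rcond=None)[0];print("lug top slopes deg x,y",np.degrees(k[:2]).round(2))
T=L[(np.abs(L[:,0])<.03)&(np.abs(L[:,1])<.02)&(L[:,2]>.1115)&(L[:,2]<.125)&(np.abs(L[:,0])>.008)]
print("saddle top",len(T),T.mean(0).round(4),np.median(T[:,2]).round(4),cv2.minAreaRect(T[:,:2].astype(np.float32)*1000))
for sg in(-1,1):
    t=T[T[:,0]*sg>0];print(sg,np.median(t[:,2]).round(4))
im,d,K,D,c=grab("top");W=cloud(d,K,D,c);
for i in range(3):
    im,d,K,D,c=grab("scene"); W=cloud(d,K,D,c);lamp2(W,excl=(-.1,-.06))
save(cv2.resize(im[120:240,220:380],(800,600),interpolation=cv2.INTER_CUBIC),"s18.png")
plan([.5,0,.1])
E
```

```text
wrist lamp x= [-0.0972  0.5123] yaw 5.55 w 0.0302 z 0.1102 tilt 0.4
lug top 567 [ 0.0006 -0.0009  0.1585] 0.1587 ((0.8875670433044434, -1.4349966049194336), (21.738210678100586, 11.832783699035645), 89.95626831054688)
lug top slopes deg x,y [-2.2  -2.87]
saddle top 948 [ 0.0008 -0.0013  0.1129] 0.1129 ((0.9019432067871094, 0.1315479278564453), (35.5706901550293, 42.97324752807617), 87.90254211425781)
-1 0.1128
1 0.1129
n 1110 tilt 0.39 z at -.081: 0.1098 y -0.3356 0.0860
n 1100 tilt 0.42 z at -.081: 0.1098 y -0.3339 0.0871
n 1125 tilt 0.43 z at -.081: 0.1098 y -0.3341 0.0845
shift [ 2.435 -0.234  2.837] rot [0. 0. 0.] t 26.375 pos [ 0.5234 -0.1201  0.2418] F [0.58 0.03 0.93] w 0.0548
```

View pics/w18.png

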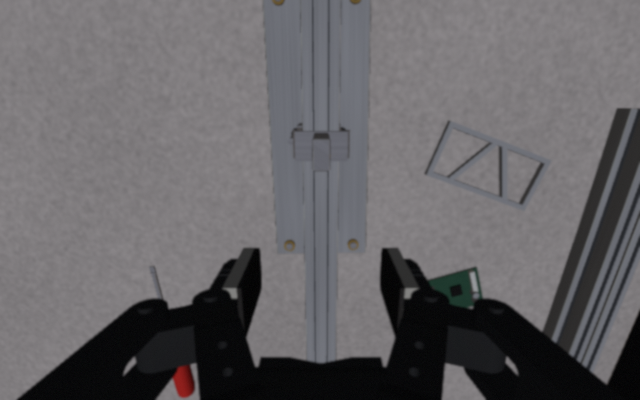

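View pics/s18.png

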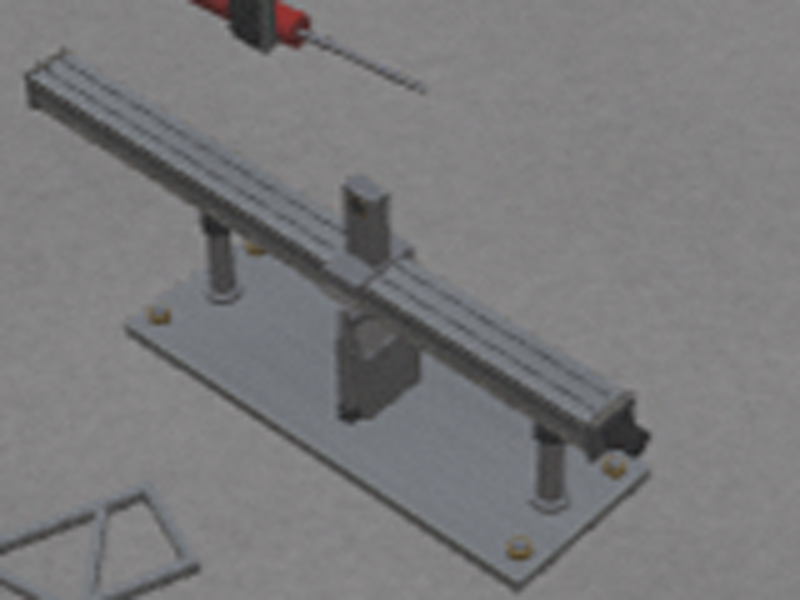

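>>> send_rows(
  targets=[
    [0, 0, -0.3, 0, 0, 0, 55],
    [0.5, -1.0, -0.5, 0, 0, 0, 55],
    [1.0, -2.0, -0.5, 0, 0, 0, 55],
    [2.0, -2.6, -0.5, 0, 0, 0, 55],
    [3.0, -2.6, -0.5, 0, 0, 0, 55],
  ],
)

```text
time_s: 27.0
position: [0.3779, 0.0175, 0.2674]
tool_rot: [[-0.093, 0.996, 0.001], [0.996, 0.093, -0.0], [-0.0, 0.001, -1.0]]
ft_force: [1.6, -0.8, -0.4]
grip_width: 0.0549
```

>>> send_rows(
  targets=[
    [0.8, 0, 0, 0, 0, 0, 55],
    [1.6, 0, 0, 0, 0, 0, 55],
    [2, 0, 0, 0, 0, 0, 55],
    [2, 0, 0, 0, 0, 0, 55],
    [2, 0, 0, 0, 0, 0, 55],
  ],
)

```text
time_s: 27.62
position: [0.3703, 0.1154, 0.2671]
tool_rot: [[-0.095, 0.995, -0.0], [0.995, 0.095, -0.0], [-0.0, -0.0, -1.0]]
ft_force: [0.3, -0.1, 0.2]
grip_width: 0.055
```

```bash
python3 - <<'E'
from h import *
for i in range(4):
    im,d,K,D,c=grab("scene"); W=cloud(d,K,D,c);lamp2(W,excl=(-.1,-.06))
save(im,"s19.png")
for i in range(3):
    im,d,K,D,c=grab("top"); W=cloud(d,K,D,c);lamp2(W,excl=(-.1,-.06))
save(im,"t19.png");plan([.5,0,.1])
E
```

```text
n 1135 tilt 0.45 z at -.081: 0.1096 y -0.3351 0.0872
n 1136 tilt 0.44 z at -.081: 0.1097 y -0.3344 0.0887
n 1118 tilt 0.39 z at -.081: 0.1098 y -0.3332 0.0863
n 1120 tilt 0.37 z at -.081: 0.1096 y -0.3349 0.0925
n 1902 tilt 0.43 z at -.081: 0.1089 y -0.3351 0.0847
n 1901 tilt 0.42 z at -.081: 0.1088 y -0.3357 0.0846
n 1910 tilt 0.45 z at -.081: 0.1088 y -0.3351 0.0853
shift [-2.544  2.363  3.343] rot [0. 0. 0.] t 27.975 pos [0.3704 0.1155 0.2671] F [-0.04 -0.02  0.31] w 0.0552
```

View pics/s19.png

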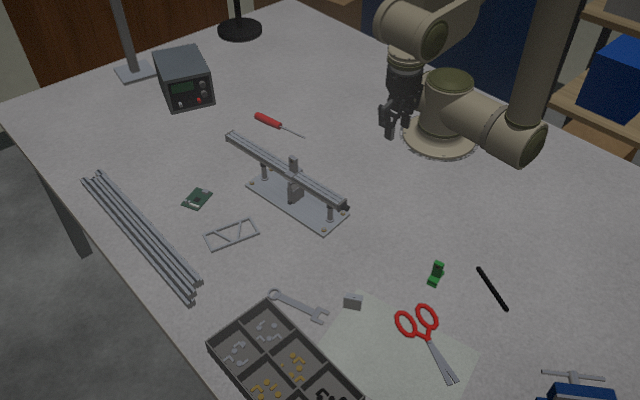

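View pics/t19.png

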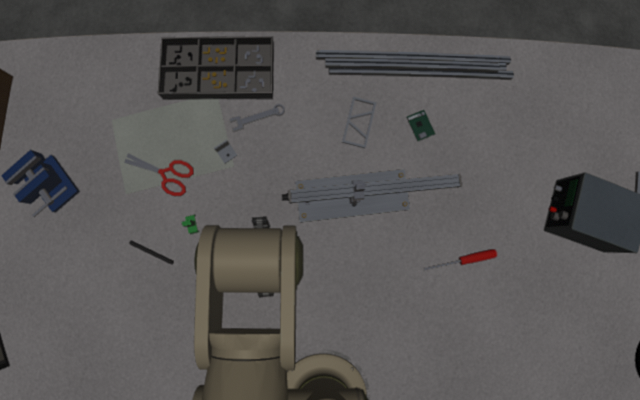

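The scene and top views show the lamp level with the clip upright over the knife (scene 293,165; top 353,188). The other things are where they were and the arm is clear. Tilt is steady at about 0.4°. Handing in.

```bash
python3 -c "
from rig import env
print(env.close_job())"
```

```text
the job is handed in; nothing more can be done
None
```

The lamp is balanced level on the stand with the steel clip pressed fully down over the knife edge, and the job was handed in at about 28 s. `close_job` gives no verdict.

- **Balancing:** I gripped the lamp's sides and slid it about 52 mm towards its plain end, along its own tilt. I let it settle, then nudged it back by at most about 1 mm. With nothing touching it, it sat steady at 0.27° before the clip went on.
- **Clip:** I took the bare steel clip rather than the green one and pressed it on above the edge. The push stopped at about 6.5 N at the predicted home height, so I put the load on the edge at about 14 N in all, under the 18 N limit.

**Last checks**
- **Tilt:** it was steady at about 0.4° by both the scene and top cameras, against ±6° at the posts. It is level but not perfectly so, and the reading rose slightly from 0.27° after the clip went on.
- **Clip height:** the lug top was 48.5 mm above the lamp top, where 49 mm is fully home. The two saddle sides agreed to 0.1 mm.
- **Clip position:** it is within about 1–2 mm of the knife middle along the lamp. That is as well as the cameras could place it.
- **Disagreements:** the cameras differed by 1–2 mm in height and by 2–4 mm in position. I used the wrist camera for fine placing. A slope fit on the small lug top gave 2–3°, which I took as edge noise because the saddle and both pictures show it square.
- **Other things:** nothing else appears moved in the final pictures.

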